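# Slide a sample cup under the reader's guard and clamp it

### The arm

A 6-joint arm with a two-finger parallel gripper is mounted at the origin on the work surface. World frame = base frame: x ahead of the robot, y to its left, z up, the work surface at z = 0. Lengths are in m, angles in rad, forces in N, time in s.
With the tool pointing down it reaches from about 0.375 to 0.975 m from the base axis. Payload 3.8 kg.
Tool frame: the origin (TCP) lies at the very end of the fingers, on their centre line; the grasp point (between the pads) lies 19 mm behind it; z points along the fingers, y is the line along which they close (so a half turn about z gives the same grasp; the last joint's range is limited). The gripper opens to 85 mm and grips with 20 to 120 N. Pads are 22 mm wide; open, the fingers measure 114 mm over their backs; the gripper's body (76 mm by 85 mm) begins 54 mm behind the grasp point. The pads swing forward as they close: fully open they stand 13 mm farther back than shut.
Start: joints at [1.298, 0.264, 1.604, -0, 1.274, -0.037], TCP at [0.158, 0.656, 0.231] pointing down, gripper open.
Joint ranges: [-2.63, 2.63], [-0.94, 2.18], [0.31, 2.57], [-1.31, 4.45], [0, 2.66], [-2.55, 2.55]. Speed limits (rad/s): [2.57, 2.57, 3.14, 3.14, 3.14, 3.14].

### API

Orientations are given as a rotation vector (axis times angle).
In Python, from workcell import bot, vision gives the robot as it stands. The module is installed in compiled form; this text tells all that it offers.
- The arm moves only by the tool play_rows, never from a script. Its argument "moves" is a list that holds one entry, the list of rows, each a list of 7 numbers: the turn, a rotation vector about the tool's x, y, z as a fraction of full scale, then the shift along the tool's x, y, z as a fraction of full scale, then the finger opening in mm, from 0 to 85.4. In form: [[[ax, ay, az, x, y, z, jaw], ...]]. A call has 1 to 5 rows; each row shifts and turns the commanded pose from where the row before left it, along the tool's axes as they then stand; what a row does not reach is not made up. Full scale, the value 1, is 0.1 m for a shift and 0.5 rad for a turn. A row lasts 1/12 s, in which the tool goes at most 41.7 mm and 7.16 degrees, less where a joint would pass 70% of its speed; a pose out of reach is approached as far as the arm can. A call with a number of a shift or a turn outside -1 to 1 is refused whole. A call with a gripper value outside its range is refused whole. The fingers move at their own pace and stop on an object; "newtons" is the grip in N (left out, the last holds). Time passes only in rows, so rows that do not move let the fingers close. It gives the time, the measured TCP pose, the force, the opening and the grip force at its end, in the units of the state.
- bot.read_state(): the state, without advancing time (a new reading comes with each control period).
- vision.read_camera(name): name is "scene" or "side" or "wrist"; returns a dict with "image" (420x560x3 uint8, red, green, blue), "depth" (420x560 float32, m along the optical axis (not along the pixel's ray), 0 where there is no reading), "K" (3x3 intrinsics, pixels), "R" (3x3) and "t" (3): a world point X has camera coordinates R X + t. Camera axes: x right, y down, z forward; pixel columns grow to the right and rows downward; lengths in m; the calibration is good to about 2 mm. A picture is of the moment at which its call begins.
- bot.finish_job(): hands the job in; it is judged then, once.
The state is a dict: "time": time; "q": joint angles; "joint_vel": joint speeds; "joint_torque": joint torques, N m; "tool_pos": TCP position; "tcp_rot": TCP orientation; "wrist_force": force on the tool from outside, world axes, zero at the start; "torque": the same for the moment, N m; "width": opening from 0.0 (shut) to 1.0 (fully open); "grip_force": force on a finger pad.
Only numpy, scipy, OpenCV 4.12 (cv2) and the standard library are available. Lean on these libraries where they do the work, as an engineer would, in place of code of your own. Each camera call takes 0.05 s, during which the arm holds its last target. There are 200 camera calls.

### The job

Take the sample cup with the orange lid out of the rack, stand it in the open lane of the reader and, keeping it down on the deck, slide it back under the overhanging guard and then sideways to the end stop. Then turn the black knob clockwise until both steel jaws grip the cup firmly, and let go. Keep the cup upright all the time and leave everything else where it stands.

Things in the scene. Friction and masses are not known exactly. Their poses are not given: they have to be found in the camera images.
- sample: The sample cup to load: an upright straight cylinder, 40 mm diameter, 64 mm tall (the lid included), white with an orange lid, about 70 g (50 to 100 g). Origin at the centre of its underside, z up. It starts in one of the rack's three pockets.
- cup_a: Bystander: cup of the same size with a white lid, in another pocket of the rack. Origin at the centre of its underside.
- cup_b: Bystander: cup of the same size with a blue lid, in another pocket of the rack. Origin at the centre of its underside.
- rack: Fixed grey rack with blue grid, 90 mm (its x) by 236 mm (its y). Three pockets along its y at -72, 0 and +72 mm; cups stand on its floor, 20 mm above the table; pocket walls rise to 32 mm. Origin at the centre of its underside; its -x side faces the robot, more or less, and is clear. It stands to the robot's left or right, the reader on the other side.
- reader: Fixed sample reader. Origin on the table, z up, x away from the operator. Base plate x -110 to +90, y -130 to +130 mm, top (deck) at z = 14 mm. Blue rails, tops at z = 28, form an L path 45 mm wide for the cup: entry lane along x at y = -75, then cross lane along y at x = +20. Use with the points below; all offsets are in this frame.
- mouth (a point): Mouth of the entry lane on the deck, reader x -105, y -75 mm. The rails flare from x = -105 to -80 and are straight from x = -80 to the corner at x = +20. Axes as the reader's.
- guard_edge (a point): Middle of the orange front edge of the clear guard over the cross lane, on its underside: reader x +24, y -32, z 88 mm, 10 mm above a cup on the deck. The guard is 6 mm thick, x 24 to 85, y -120 to +55, on 14 mm legs at x 78, y -113 and +48. On it a clear upright panel at x 24 to 30, all its width, top at z 150, and behind that a small grey head. Open in front.
- lane (a point): Point on the deck on the centre line of the entry lane (reader x -60, y -75 mm), in front of the guard, open above: where to set the cup down. Axes as the reader's.
- corner (a point): Point on the deck at the corner of the L (reader x +20, y -75 mm), partly under the guard. Holding the cup by its -y and +y sides, a gripper leaning back about 35 to 45 degrees towards -x clears the guard along the whole path; an upright one strikes it. Rail and guard together stop a cup from being put in over the front rail.
- seat (a point): Point on the deck under the seated cup's axis (reader x +20, y -5 mm), at the end of the cross lane between the jaws; marked by a white disc. The end stop's face is at reader y +15.5, so a cup touching it has its axis within 1 mm of this. The stop is 14 mm high, 10 mm thick. Axes as the reader's.
- jaw_front: Front clamp jaw (steel block 36 mm wide, 14 mm high) at the -x side of the seat. Its body's origin is near the seat on the deck when the jaws are open. Driven by the knob, 4.5 mm per rad.
- jaw_back: Back clamp jaw, the same at the +x side of the seat; both close together on the cup.
- clamp_knob (a joint): Angle of the black knob, rad: 0 = jaws open (49 mm apart), grows clockwise seen from above, limit 1.45; starts at 0 to 0.15. The jaws meet the 40 mm cup at about 1.0; turning on to about 1.2 to 1.3, against rising resistance, grips it firmly. Friction (about 0.05 N m) keeps it where it is left.
- clamp_knob_grip (a point): On the knob's axis at the height to grip it: reader x -55, y +90, z 51 mm. Its upright bar is 42 mm long, 14 mm thick, 32 mm high (top 7 mm above this point; a foot disc of 44 mm diameter has its top 17 mm below). The point's x lies along the bar and turns with the knob; at 0 it is along the reader's x. Pinch the bar across its 14 mm.
- jar: Bystander: small loose jar with a yellow cap, 30 mm diameter, 45 mm tall, standing on the reader's deck behind the knob. Origin at the centre of its underside.
- spray: Bystander: loose white bottle with a green label and blue cap, 40 mm diameter, 150 mm tall, standing between rack and reader. Origin at the centre of its underside.
- meter: Bystander: black handheld meter, loose, about 175 x 62 x 30 mm (long along its x), lying between rack and reader, towards the robot. Origin under its centre.
- screwdriver: Bystander: yellow screwdriver, 200 mm long (its x), 26 mm thick, lying behind the rack and reader. Origin under its middle.
There are look-alikes about, which are no part of the job. Leave any green or purple look-alike of the sample alone.

How it is judged:
On the way, in this order (a step that is already met when the one before it is completed fails the run):
1. The cup stands on the deck in the entry lane, in front of the guard (x of sample in the frame of reader between -0.1 and 0.006 m and y of sample in the frame of reader between -0.083 and -0.067 m and z of sample in the frame of seat below 0.008 m), for 0.1 s.
2. The cup has come to the corner of the L, still down on the deck (x of sample in the frame of reader between 0.014 and 0.026 m and y of sample in the frame of reader between -0.083 and -0.045 m and z of sample in the frame of seat below 0.008 m).
3. The cup stands at the seat while the jaws are still open (horizontal distance between sample and seat below 0.006 m and z of sample in the frame of seat between -0.003 and 0.004 m and value of joint clamp_knob below 0.6 rad), for 0.2 s.
At the end, for the whole second after the job is handed in: The orange-lidded cup stands upright (within 0.06 rad) on the deck, at rest, its axis within 6 mm of the seat, the knob is turned past 0.9 rad and each jaw presses on the cup with more than 1 N (horizontal distance between sample and seat below 0.006 m and z of sample in the frame of seat between -0.003 and 0.004 m and angle between sample's own z axis and vertical below 0.06 rad and linear speed of sample below 0.01 m/s and value of joint clamp_knob above 0.9 rad and contact force between each of jaw_front, jaw_back and sample above 1 N); the robot touches nothing.
It fails at once if the sample cup is tipped more than 0.6 rad (angle between sample's own z axis and vertical above 0.6 rad).
It fails at once if a bystander (other cup, jar, bottle, meter or screwdriver) is moved more than 30 mm (distance of any of cup_a, cup_b, jar, spray, meter, screwdriver from where it was at the start of the episode above 0.03 m).
It also fails if it takes over 64 s, if anything falls off the work surface, if the arm or the gripper's body presses on something with over 40 N, if the wrist force passes 120 N, or if a joint passes its speed limit or range.

## Working session

There is one attempt and no reset: what is moved stays moved. The work goes in short steps, Python scripts to look and compute and a tool call to move; the robot and the scene stay as the last step left them, time stands still between calls to the robot, and variables do not carry over. Pictures are saved under pics/ and viewed, at most 10 in all, crops included, and the job is handed in when it is done.

Besides the shell and the picture viewer there is one more tool, called after ">>>" as name(argument=value, ...) on one line, values as JSON. play_rows: Moves the arm, as the interface text tells. Its arguments: {"type":"object","properties":{"moves":{"type":"array","items":{"type":"array","items":{"type":"array","items":{"type":"number"}}}},"newtons":{"type":"number"}},"required":["moves"]}

```bash
mkdir -p pics
cat > h.py <<'E'
import numpy as np, cv2
from scipy.spatial.transform import Rotation as Ro
from workcell import bot, vision
def cam(n):
    return vision.read_camera(n)
def pts(c):
    h,w=c["depth"].shape; v,u=np.mgrid[:h,:w]; z=c["depth"]
    K=c["K"]; p=np.stack([(u-K[0,2])/K[0,0]*z,(v-K[1,2])/K[1,1]*z,z],-1)
    P=(p-c["t"])@c["R"]; P[z<=0]=np.nan
    return P
def save(img,n): cv2.imwrite("pics/"+n,cv2.cvtColor(img,cv2.COLOR_RGB2BGR))
def proj(c,X):
    p=c["K"]@(c["R"]@np.asarray(X)+c["t"]); return p[:2]/p[2]
E
python3 - <<'E'
from h import *
for n in("scene","side"):
    c=cam(n); save(c["image"],n+".png"); np.savez(n+".npz",**c)
    print(n,-c["R"].T@c["t"],c["R"][2])
print(bot.read_state())
E
```

```text
scene [0.90090332 0.5335245  0.52531267] [-0.42758242 -0.70276896 -0.56858514]
side [ 0.54009115 -0.69831456  0.51280563] [ 0.03786106  0.84955165 -0.52614498]
{'time': 0.1, 'q': array([ 1.29811005e+00,  2.64689158e-01,  1.60525389e+00, -7.91943441e-06,
        1.27371229e+00, -3.68955023e-02]), 'joint_vel': array([-0.0009205 , -0.00157886, -0.00406484,  0.00038374,  0.00028101,
        0.00084791]), 'joint_torque': array([ 1.01782509e-03, -5.16695881e+01, -3.68592954e+01,  1.27375392e-04,
        6.08845032e-03, -1.87504207e-05]), 'tool_pos': array([0.15750838, 0.65567478, 0.23007   ]), 'tcp_rot': array([-0.36948153, -3.11947536,  0.00320283]), 'wrist_force': array([-0.23551173, -0.7886345 ,  0.10265856]), 'torque': array([-0.03379373,  0.02031087, -0.01990598]), 'grip_force': 0.0, 'width': 0.9989561253074488}
```

View pics/scene.png

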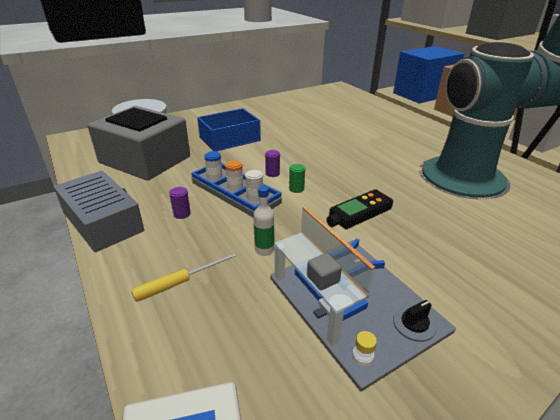

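View pics/side.png

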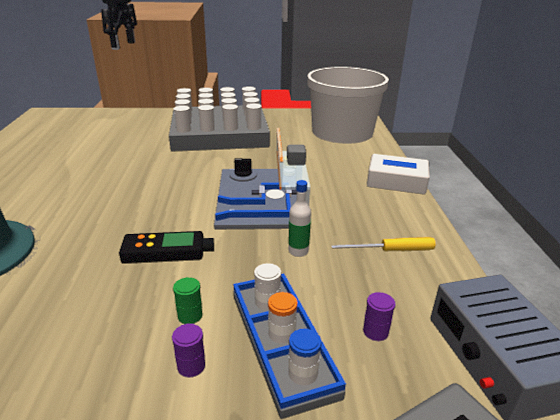

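Scene: the orange-lidded cup is at (234,167), between the blue lid (213,158) and the white lid (255,178). Side: orange (283,303), blue (305,342), white (267,271). Possible mix-ups in side: the blue and white rack cups, green (188,300), purple (190,350) and purple (379,315). By the description I choose the orange lid in the middle pocket. The reader is at scene (360,300), with its knob at (417,317).

```bash
cat > m.py <<'E'
from h import *
allP=[];allC=[]
for n in("scene","side"):
    c=dict(np.load(n+".npz")); P=pts(c); hsv=cv2.cvtColor(c["image"],cv2.COLOR_RGB2HSV).astype(int)
    H,S,V=hsv[...,0],hsv[...,1],hsv[...,2]
    box=(P[...,0]>.2)&(P[...,0]<1.0)&(abs(P[...,1])<.55)
    org=(H>5)&(H<17)&(S>190)&(V>120)&box
    num,lab,st,ce=cv2.connectedComponentsWithStats(org.astype(np.uint8))
    for i in range(1,num):
        if st[i,4]>25:
            q=P[lab==i]; print(n,"orange",ce[i].round(),st[i,4],q.min(0).round(4),q.max(0).round(4))
            top=q[q[:,2]>np.nanmax(q[:,2])-.004]
            (a,b),r=cv2.minEnclosingCircle(top[:,:2].astype(np.float32)); print("   top",np.round([a,b,r,np.median(top[:,2])],4))
    # table/deck heights
    # blue (rails, rack)
    blue=(H>105)&(H<120)&(S>150)&box
    num,lab,st,ce=cv2.connectedComponentsWithStats(blue.astype(np.uint8))
    for i in range(1,num):
        if st[i,4]>60:
            q=P[lab==i]; q=q[np.isfinite(q[:,2])]; print(n,"blue",ce[i].round(),st[i,4],q.min(0).round(3),q.max(0).round(3))
    g=box&(S<75)&(V<140)&(P[...,2]>.009)&(P[...,2]<.019)
    num,lab,st,ce=cv2.connectedComponentsWithStats(g.astype(np.uint8))
    i=1+np.argmax(st[1:,4]); q=P[lab==i]; print(n,"deck",ce[i],st[i,4],np.median(q[:,2]))
    k=P[g]; rr=k[:,1]>-.05
    k=k[rr]
    print(n,"deckrect",cv2.minAreaRect((k[:,:2]*1000).astype(np.float32)))
    dark=box&(V<60)&(P[...,2]>.048)&(P[...,2]<.064)
    num,lab,st,ce=cv2.connectedComponentsWithStats(dark.astype(np.uint8))
    for i in range(1,num):
        if st[i,4]>15:
            q=P[lab==i]; print(n,"dark",ce[i].round(),st[i,4],q.mean(0).round(4),q[:,2].max(),cv2.minAreaRect((q[:,:2]*1000).astype(np.float32)))
E
python3 m.py
python3 - <<'E'
from h import *
c=np.load("scene.npz")["image"]
a=c[100:220,180:320]; b=c[190:390,260:460]
a=cv2.resize(a,(400,343));b=cv2.resize(b,(400,400),interpolation=cv2.INTER_CUBIC)
o=np.zeros((400,800,3),np.uint8);o[:343,:400]=a;o[:,400:]=b;save(o,"crop1.png")
E
```

```text
scene orange [233. 167.] 51 [ 0.5571 -0.2348  0.0747] [ 0.5927 -0.2088  0.0842]
   top [ 0.5747 -0.2244  0.0181  0.0818]
scene blue [230. 136.] 1378 [ 0.373 -0.55   0.003] [ 0.617 -0.28   0.086]
scene blue [224. 189.] 471 [ 0.562 -0.339  0.021] [ 0.648 -0.107  0.034]
scene blue [269. 193.] 211 [ 0.499 -0.183  0.022] [0.626 0.007 0.151]
scene blue [378. 264.] 75 [0.453 0.153 0.015] [0.474 0.171 0.029]
scene blue [307. 284.] 138 [0.606 0.1   0.014] [0.642 0.2   0.089]
scene blue [355. 309.] 215 [0.545 0.221 0.014] [0.596 0.23  0.03 ]
scene blue [200. 416.] 201 [0.841 0.264 0.049] [0.885 0.289 0.053]
scene deck [367.00490063 324.26667574] 7346 0.013548133868912274
scene deckrect ((522.7601318359375, 159.35044860839844), (481.1451416015625, 357.2267150878906), 3.9904189109802246)
scene dark [166. 151.] 245 [ 0.6786 -0.4296  0.0561] 0.06390666815546932 ((674.7822265625, -431.76470947265625), (160.0709228515625, 6.935727596282959), 27.77113914489746)
scene dark [131. 214.] 39 [ 0.828  -0.1844  0.0552] 0.0632483241475763 ((826.835205078125, -184.99307250976562), (30.86252784729004, 5.084460
[... 950 characters left out ...]
] 309 [0.45  0.146 0.013] [0.552 0.183 0.029]
side blue [256. 212.] 569 [0.451 0.084 0.012] [0.606 0.176 0.029]
side blue [292. 349.] 3010 [ 0.498 -0.356  0.017] [ 0.647 -0.11   0.085]
side deck [290.43835616 383.2283105 ] 657 0.01521552170498246
side deckrect ((601.1625366210938, 257.87548828125), (662.4007568359375, 566.3309326171875), 3.2715649604797363)
side dark [243. 161.] 72 [0.5028 0.2866 0.0534] 0.057760726270272324 ((501.4595031738281, 286.6271057128906), (14.335119247436523, 36.89263153076172), 83.55879211425781)
side dark [478. 345.] 968 [ 0.8275 -0.2907  0.0557] 0.06395644880101944 ((821.170166015625, -282.45068359375), (15.4414701461792, 185.60885620117188), 11.584607124328613)
```

View pics/crop1.png

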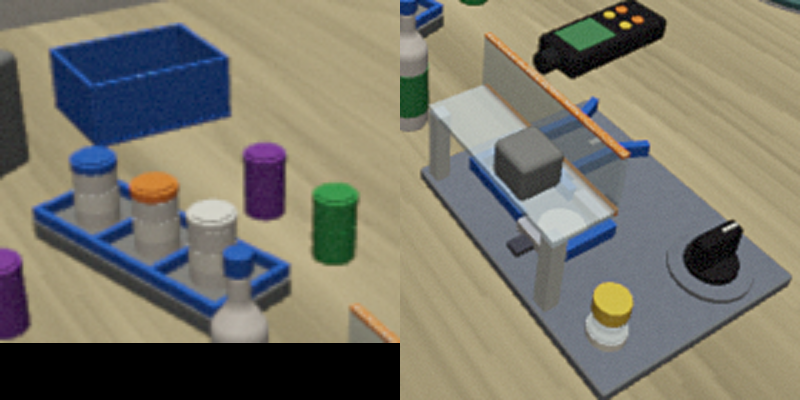

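The crop confirms it: the orange lid is in the middle pocket (155,187), with blue (94,160) and white (211,215) either side. The knob bar is at crop (712,250). Next I fit the reader and rack poses.

```bash
cat > m2.py <<'E'
from h import *
from scipy.optimize import least_squares
Q=[]
for n in("scene","side"):
    c=dict(np.load(n+".npz")); P=pts(c); hsv=cv2.cvtColor(c["image"],cv2.COLOR_RGB2HSV).astype(int)
    H,S,V=hsv[...,0],hsv[...,1],hsv[...,2]
    reg=(P[...,0]>.38)&(P[...,0]<.75)&(P[...,1]>.03)&(P[...,1]<.42)
    m=(reg&(P[...,2]>.010)&(P[...,2]<.018)).astype(np.uint8)
    m=cv2.morphologyEx(m,cv2.MORPH_OPEN,np.ones((2,2),np.uint8))
    num,lab,st,ce=cv2.connectedComponentsWithStats(m); 
    for i in range(1,num):
        if st[i,4]<30: m[lab==i]=0
    k=P[m>0]; print(n,"z",np.median(k[:,2]),len(k)); r=cv2.minAreaRect((k[:,:2]*1000).astype(np.float32)); print(n,"deck",r)
    # robust edges: percentiles along yaw
    for yaw in np.deg2rad(np.arange(-16,17,2)): 
        R=np.array([[np.cos(yaw),np.sin(yaw)],[-np.sin(yaw),np.cos(yaw)]]); q=k[:,:2]@R.T
        lo,hi=np.percentile(q,[.5,99.5],axis=0); print(int(round(np.degrees(yaw))),(hi-lo).round(3),(R.T@((hi+lo)/2)).round(4),end=";")
    print()
    b=reg&(H>103)&(H<122)&(S>130)&(P[...,2]>.024)&(P[...,2]<.032); kb=P[b][:,:2]
    print("railtops",len(kb))
    np.save(n+"_rail.npy",kb)
    rk=(P[...,1]<-.08)&(P[...,1]>-.40)&(P[...,0]>.45)&(P[...,0]<.7)&(P[...,2]>.026)&(P[...,2]<.036)&(H>103)&(H<122)&(S>130)
    kk=P[rk]; print(n,"rack",len(kk),cv2.minAreaRect((kk[:,:2]*1000).astype(np.float32)))
    for nm,lo,hi in(("white",(0,0),0),):
        pass
    # tops of cups in rack
    t=(P[...,1]<-.08)&(P[...,1]>-.40)&(P[...,0]>.48)&(P[...,0]<.68)&(P[...,2]>.079)&(P[...,2]<.089)
    num,lab,st,ce=cv2.connectedComponentsWithStats(t.astype(np.uint8))
    for i in range(1,num):
        if st[i,4]>15:
            q=P[lab==i]; (a,bb),r=cv2.minEnclosingCircle(q[:,:2].astype(np.float32)); print("cup",ce[i].round(),st[i,4],np.round([a,bb,r,np.median(q[:,2])],4))
    sp=P[(P[...,2]>.09)&(P[...,2]<.16)&(P[...,1]>-.08)&(P[...,1]<.06)&(P[...,0]>.5)&(P[...,0]<.7)]; print("spray",sp.min(0).round(3),sp.max(0).round(3))
    mt=P[(P[...,2]>.01)&(P[...,2]<.05)&(P[...,1]>-.12)&(P[...,1]<.07)&(P[...,0]>.25)&(P[...,0]<.5)]; print("meter",mt.min(0).round(3),mt.max(0).round(3))
E
python3 m2.py
```

```text
scene z nan 7412
scene deck ((594.2413940429688, 250.6199951171875), (174.8817596435547, 300.44073486328125), 32.65496063232422)
-16 [nan nan] [nan nan];-14 [nan nan] [nan nan];-12 [nan nan] [nan nan];-10 [nan nan] [nan nan];-8 [nan nan] [nan nan];-6 [nan nan] [nan nan];-4 [nan nan] [nan nan];-2 [nan nan] [nan nan];0 [nan nan] [nan nan];2 [nan nan] [nan nan];4 [nan nan] [nan nan];6 [nan nan] [nan nan];8 [nan nan] [nan nan];10 [nan nan] [nan nan];12 [nan nan] [nan nan];14 [nan nan] [nan nan];16 [nan nan] [nan nan];
railtops 284
scene rack 477 ((574.63134765625, -229.3504180908203), (88.42034149169922, 232.93446350097656), 17.071640014648438)
cup [212. 155.] 117 [ 0.5982 -0.3006  0.0212  0.0831]
cup [233. 164.] 126 [ 0.5727 -0.2292  0.0205  0.0833]
cup [254. 174.] 141 [ 0.553  -0.1619  0.0214  0.0832]
spray [ 0.598 -0.014  0.09 ] [0.635 0.018 0.151]
meter [ 0.285 -0.037  0.01 ] [0.456 0.032 0.033]
side z nan 2640
side deck ((536.7821044921875, 158.39617919921875), (336.4416809082031, 171.8265380859375), 89.31605529785156)
-16 [nan nan] [nan nan];-14 [nan nan] [nan nan];-12 [nan nan] [nan nan];-10 [nan nan] [nan nan];-8 [nan nan] [nan nan];-6 [nan nan] [nan nan];-4 [nan nan] [nan nan];-2 [nan nan] [nan nan];0 [nan nan] [nan nan];2 [nan nan] [nan nan];4 [nan nan] [nan nan];6 [nan nan] [nan nan];8 [nan nan] [nan nan];10 [nan nan] [nan nan];12 [nan nan] [nan nan];14 [nan nan] [nan nan];16 [nan nan] [nan nan];
railtops 501
side rack 1743 ((572.724365234375, -232.14334106445312), (88.38903045654297, 234.6039276123047), 16.90970802307129)
cup [268. 272.] 370 [ 0.5528 -0.1659  0.0211  0.0824]
cup [283. 302.] 477 [ 0.5721 -0.2318  0.0213  0.0824]
cup [305. 341.] 633 [ 0.5973 -0.3028  0.0211  0.0824]
spray [ 0.596 -0.026  0.09 ] [0.635 0.005 0.15 ]
meter [ 0.284 -0.044  0.01 ] [0.479 0.069 0.032]
```

```bash
cat > m3.py <<'E'
from h import *
from scipy.optimize import least_squares, minimize
K=[];RL=[]
for n in("scene","side"):
    c=dict(np.load(n+".npz")); P=pts(c); hsv=cv2.cvtColor(c["image"],cv2.COLOR_RGB2HSV).astype(int)
    H,S,V=hsv[...,0],hsv[...,1],hsv[...,2]
    reg=(P[...,0]>.38)&(P[...,0]<.75)&(P[...,1]>.03)&(P[...,1]<.42)
    m=(reg&(P[...,2]>.011)&(P[...,2]<.017)).astype(np.uint8)
    m=cv2.morphologyEx(m,cv2.MORPH_OPEN,np.ones((3,3),np.uint8))
    num,lab,st,ce=cv2.connectedComponentsWithStats(m); 
    for i in range(1,num):
        if st[i,4]<40: m[lab==i]=0
    m[~np.isfinite(P[...,2])]=0
    k=P[m>0]; print(n,"z",np.median(k[:,2]),len(k)); print(n,"deck",cv2.minAreaRect((k[:,:2]*1000).astype(np.float32)))
    K.append(k[:,:2]); RL.append(np.load(n+"_rail.npy"))
    print("rail",cv2.minAreaRect((RL[-1]*1000).astype(np.float32)))
    # guard edge orange
    o=reg&(H>5)&(H<18)&(S>120)&(P[...,2]>.06)&(P[...,2]<.17); print("orange",o.sum(), P[o][::12].round(3).tolist())
    y=reg&(H>20)&(H<30)&(S>150)&(P[...,2]>.05)&(P[...,2]<.062); q=P[y]
    if len(q): print("jar",q.mean(0),q.min(0),q.max(0))
E
python3 m3.py
```

```text
scene z 0.013565797621648548 7130
scene deck ((547.7311401367188, 204.27955627441406), (260.5480651855469, 200.90699768066406), 89.830078125)
rail ((530.4267578125, 195.25106811523438), (156.62046813964844, 209.67689514160156), 0.22721058130264282)
orange 272 [[0.583, 0.085, 0.15], [0.586, 0.095, 0.149], [0.582, 0.107, 0.15], [0.587, 0.114, 0.15], [0.587, 0.123, 0.148], [0.587, 0.132, 0.148], [0.586, 0.146, 0.147], [0.583, 0.161, 0.149], [0.587, 0.174, 0.15], [0.587, 0.184, 0.149], [0.586, 0.195, 0.15], [0.586, 0.202, 0.149], [0.583, 0.21, 0.15], [0.581, 0.214, 0.149], [0.583, 0.219, 0.15], [0.587, 0.222, 0.148], [0.58, 0.23, 0.149], [0.581, 0.234, 0.148], [0.587, 0.237, 0.147], [0.581, 0.245, 0.15], [0.583, 0.251, 0.151], [0.582, 0.255, 0.15], [0.587, 0.259, 0.15]]
jar [0.61730425 0.30023698 0.05768316] [0.60234706 0.2848855  0.0502985 ] [0.63014264 0.31285099 0.0610531 ]
side z 0.013004600182280507 2415
side deck ((536.3067626953125, 201.22030639648438), (259.8738708496094, 176.96376037597656), 89.93531799316406)
rail ((529.2355346679688, 184.86135864257812), (201.59786987304688, 156.71990966796875), 89.00220489501953)
orange 57 [[0.586, 0.242, 0.149], [0.581, 0.222, 0.103], [0.583, 0.094, 0.15], [0.581, 0.166, 0.103], [0.581, 0.113, 0.097]]
```

```bash
cat >> h.py <<'E'
def pose(az,tilt):   # z forward in azimuth az, leaning back by tilt (deg); y closes at az+90
    return Ro.from_euler('z',az,degrees=True)*Ro.from_matrix(np.array([[-np.cos(t),0,np.sin(t)],[0,1,0],[-np.sin(t),0,-np.cos(t)]]) if (t:=np.radians(tilt)) is not None else 0)
def plan(p1,R1,n,jaw,p0=None,R0=None):
    s=bot.read_state()
    p0=s["tool_pos"] if p0 is None else np.asarray(p0); R0=Ro.from_rotvec(s["tcp_rot"]) if R0 is None else R0
    d=(R0.inv()*R1).as_rotvec(); out=[]
    for k in range(n):
        Rk=R0*Ro.from_rotvec(d*k/n); sh=Rk.inv().apply((np.asarray(p1)-p0)/n)/.1; tu=d/n/.5
        out.append([round(float(v),3) for v in (*tu,*sh)]+[jaw])
    print("max shift",np.linalg.norm(out[0][3:6]),"turn",np.linalg.norm(out[0][:3]))
    for i in range(0,n,5): print(out[i:i+5])
E
python3 - <<'E'
from h import *
s=bot.read_state(); q=s["q"]; R=Ro.from_rotvec(s["tcp_rot"])
def Rj(q,c): return Ro.from_euler('z',q[0])*Ro.from_euler('y',q[1]+q[2])*Ro.from_euler('z',q[3])*Ro.from_euler('y',q[4])*Ro.from_euler('z',q[5]+c)
c=min((-np.pi/2,np.pi/2),key=lambda c:(R.inv()*Rj(q,c)).magnitude()); print(c,(R.inv()*Rj(q,c)).magnitude())
for az,x,y in((0,.5725,-.2305),(8,.5725,-.2305),(15,.5725,-.2305),(0,.5,.128),(0,.5775,.198)):
  for s23 in(1.5,1.9,2.3):
    T=pose(az,42); w=np.array([x,y,.1])-T.apply([0,0,.25]); q1=np.arctan2(w[1],w[0])
    e=((Ro.from_euler('z',q1)*Ro.from_euler('y',s23)).inv()*T*Ro.from_euler('z',-c)).as_euler('ZYZ')
    print(az,y,s23,round(q1,2),e.round(2))
p=pose(0,0)
plan([.45,.20,.33],pose(0,42),14,60)
plan([.47,-.24,.26],pose(10,42),13,60,[.45,.20,.33],pose(0,42))
E
```

```text
1.5707963267948966 4.2934939075560364e-16
0 -0.2305 1.5 -0.52 [ 0.4   1.02 -2.19]
0 -0.2305 1.9 -0.52 [ 0.57  0.66 -2.44]
0 -0.2305 2.3 -0.52 [ 1.1   0.38 -3.04]
8 -0.2305 1.5 -0.56 [ 0.5   1.09 -2.38]
8 -0.2305 1.9 -0.56 [ 0.67  0.76 -2.65]
8 -0.2305 2.3 -0.56 [1.11 0.5  3.1 ]
15 -0.2305 1.5 -0.59 [ 0.58  1.17 -2.52]
15 -0.2305 1.9 -0.59 [ 0.73  0.85 -2.81]
15 -0.2305 2.3 -0.59 [1.09 0.6  3.  ]
0 0.128 1.5 0.37 [-0.3   0.96 -1.12]
0 0.128 1.9 0.37 [-0.45  0.59 -0.91]
0 0.128 2.3 0.37 [-1.05  0.28 -0.26]
0 0.198 1.5 0.45 [-0.36  0.99 -1.03]
0 0.198 1.9 0.45 [-0.52  0.63 -0.79]
0 0.198 2.3 0.45 [-1.09  0.33 -0.16]
max shift 0.3933268361045303 turn 0.10958558299338468
[[-0.013, -0.104, -0.032, -0.279, -0.268, -0.071, 60], [-0.013, -0.104, -0.032, -0.278, -0.272, -0.058, 60], [-0.013, -0.104, -0.032, -0.277, -0.276, -0.045, 60], [-0.013, -0.104, -0.032, -0.274, -0.28, -0.033, 60], [-0.013, -0.104, -0.032, -0.271, -0.284, -0.02, 60]]
[[-0.013, -0.104, -0.032, -0.267, -0.289, -0.008, 60], [-0.013, -0.104, -0.032, -0.263, -0.293, 0.004, 60], [-0.013, -0.104, -0.032, -0.257, -0.297, 0.016, 
[... 300 characters left out ...]
, -0.322, 0.078, 60]]
max shift 0.3425915935921371 turn 0.02690724809414742
[[-0.018, 0.0, -0.02, 0.025, -0.338, 0.05, 60], [-0.018, 0.0, -0.02, 0.028, -0.339, 0.047, 60], [-0.018, 0.0, -0.02, 0.031, -0.339, 0.044, 60], [-0.018, 0.0, -0.02, 0.035, -0.339, 0.041, 60], [-0.018, 0.0, -0.02, 0.038, -0.339, 0.038, 60]]
[[-0.018, 0.0, -0.02, 0.041, -0.339, 0.035, 60], [-0.018, 0.0, -0.02, 0.045, -0.339, 0.032, 60], [-0.018, 0.0, -0.02, 0.048, -0.338, 0.029, 60], [-0.018, 0.0, -0.02, 0.052, -0.338, 0.026, 60], [-0.018, 0.0, -0.02, 0.055, -0.338, 0.023, 60]]
[[-0.018, 0.0, -0.02, 0.058, -0.337, 0.02, 60], [-0.018, 0.0, -0.02, 0.062, -0.337, 0.017, 60], [-0.018, 0.0, -0.02, 0.065, -0.337, 0.014, 60]]
```

>>> play_rows(moves=[[[-0.013,-0.104,-0.032,-0.28,-0.27,-0.07,60],[-0.013,-0.104,-0.032,-0.28,-0.27,-0.06,60],[-0.013,-0.104,-0.032,-0.28,-0.28,-0.05,60],[-0.013,-0.104,-0.032,-0.27,-0.28,-0.03,60],[-0.013,-0.104,-0.032,-0.27,-0.28,-0.02,60]]])

```text
time: 0.52
tool_pos: [0.2629, 0.4917, 0.2666]
tcp_rot: [0.221, 2.869, 0.001]
wrist_force: [0.8, -0.5, 0.5]
width: 0.702
grip_force: 0.0
```

```bash
python3 -c "
from h import *
s=bot.read_state();print(s);np.savez('s1.npz',**s)"
```

```text
{'time': 0.5167, 'q': array([ 1.19075728, -0.03097251,  1.88818364, -0.26884055,  1.21537117,
       -0.14063615]), 'joint_vel': array([-0.32058049, -0.70177867,  0.63322887, -0.62979933, -0.17293676,
       -0.30017616]), 'joint_torque': array([  2.64465272, -31.28647327, -38.05597544,  -0.46425789,
        -0.07050945,   0.34274521]), 'tool_pos': array([0.26285288, 0.49174656, 0.2666111 ]), 'tcp_rot': array([2.21468599e-01, 2.86891297e+00, 8.70068253e-04]), 'wrist_force': array([ 0.7816824 , -0.4994372 ,  0.47581256]), 'torque': array([0.01189822, 0.20338975, 0.05619705]), 'grip_force': 0.0, 'width': 0.7019781096873502}
```

>>> play_rows(moves=[[[-0.013,-0.104,-0.032,-0.27,-0.29,-0.01,60],[-0.013,-0.104,-0.032,-0.26,-0.29,0.0,60],[-0.013,-0.104,-0.032,-0.26,-0.3,0.02,60],[-0.013,-0.104,-0.032,-0.25,-0.3,0.03,60],[0,0,0,0,0,0,60]]])

```text
time: 0.93
tool_pos: [0.3469, 0.3578, 0.2947]
tcp_rot: [0.121, 2.665, -0.001]
wrist_force: [-0.1, 1.0, -0.8]
width: 0.7
grip_force: 0.0
```

```bash
cat > fit.py <<'E'
from h import *
from scipy.optimize import least_squares
S=[dict(np.load("s1.npz")),bot.read_state()]
S.append(dict(q=np.array([1.29811005,.264689158,1.60525389,-7.9e-6,1.27371229,-.0368955]),tool_pos=np.array([.15750838,.65567478,.23007])))
def fk(q,k):
    h,L1,a,L2,d,s=k
    A=Ro.from_euler('z',q[0]); B=A*Ro.from_euler('y',q[1]); C=A*Ro.from_euler('y',q[1]+q[2]); R=C*Ro.from_euler('z',q[3])*Ro.from_euler('y',q[4])*Ro.from_euler('z',q[5]+np.pi/2)
    return np.array([0,0,h])+A.apply([s,0,0])+B.apply([0,0,L1])+C.apply([a,0,L2])+R.apply([0,0,d]),R
if __name__=="__main__":
    f=lambda k:np.concatenate([fk(x["q"],k)[0]-x["tool_pos"] for x in S])
    r=least_squares(f,[.15,.5,0,.5,.3,0],xtol=1e-14,ftol=1e-14,gtol=1e-14); print(r.x.round(5),abs(r.fun).max(),np.linalg.svd(r.jac)[1]); print(S[1]["q"].round(3),S[1]["tool_pos"].round(4))
    np.save("k.npy",r.x)
E
python3 fit.py
```

```text
[ 0.39446  0.50164  0.15337  0.76754  0.27539 -0.14496] 0.024002995679880956 [3.42417156 2.45164993 0.4194083  0.29632272 0.02584108 0.00913625]
[ 1.034 -0.273  2.093 -0.462  1.13  -0.286] [0.3469 0.3578 0.2947]
```

```bash
sed -i 's/h,L1,a,L2,d,s=k/h,L1,a,L2,d,s,b=k/; s/A.apply(\[s,0,0\])/A.apply([s,b,0])/; s/\[.15,.5,0,.5,.3,0\]/[.15,.5,0,.5,.3,0,0]/' fit.py
python3 fit.py; python3 -c "
from h import *
np.savez('s2.npz',**bot.read_state())"
```

```text
[ 0.2518  0.512   0.0014  0.5662  0.3477 -0.      0.0249] 1.975621888306023e-09 [3.42591092 2.45167853 1.76002173 0.29886479 0.25433332 0.02533453
 0.00910161]
[ 1.034 -0.273  2.093 -0.462  1.13  -0.286] [0.3469 0.3578 0.2947]
```

```bash
cat > ik.py <<'E'
from fit import *
k=np.load("k.npy")
lo=np.array([-2.63,-.94,.31,-1.31,0,-2.55]); hi=np.array([2.63,2.18,2.57,4.45,2.66,2.55])
def ik(p,R,q0=None,n=25):
    rng=np.random.default_rng(0); sols=[]
    st=[q0] if q0 is not None else [lo+(hi-lo)*rng.random(6) for _ in range(n)]
    for q in st:
        def f(q):
            a,B=fk(q,k); return np.r_[(a-p)*5,(B.inv()*R).as_rotvec()]
        r=least_squares(f,np.clip(q,lo+1e-3,hi-1e-3),bounds=(lo,hi))
        if np.abs(r.fun).max()<1e-4 and not any(np.abs(r.x-s).max()<.02 for s in sols): sols.append(r.x)
    return sols
def tcp(g,R): return np.asarray(g)+R.apply([0,0,.019])
if __name__=="__main__":
    F=Ro.from_euler('z',180,degrees=True)
    tg=dict(rack=(.5725,-.2305,.062),lane=(.4975,.1278,.056),seat=(.5775,.1978,.056))
    for nm,az,ti in(("rack",0,40),("rack",15,40),("rack",-8,40),("lane",0,40),("seat",0,40),("seat",0,35)):
        for fl in(0,1):
            R=pose(az,ti)*(F if fl else Ro.identity())
            print(nm,az,ti,fl,[s.round(2).tolist() for s in ik(tcp(tg[nm],R),R)])
E
python3 ik.py
```

```text
rack 0 40 0 []
rack 0 40 1 [[-0.63, 0.15, 2.32, 1.39, 0.39, -0.31]]
rack 15 40 0 []
rack 15 40 1 [[-0.71, 0.21, 2.24, 1.2, 0.61, -0.4]]
rack -8 40 0 []
rack -8 40 1 [[-0.57, 0.13, 2.35, 1.52, 0.27, -0.28]]
lane 0 40 0 []
lane 0 40 1 []
seat 0 40 0 []
seat 0 40 1 []
seat 0 35 0 [[0.41, 0.14, 2.3, -1.07, 0.27, -0.17]]
seat 0 35 1 []
```

```bash
cat > scan.py <<'E'
from ik import *
F=Ro.from_euler('z',180,degrees=True)
pts_=[(-20,-75),(0,-75),(20,-75),(20,-40),(20,-5)]
for ti in(35,40,45):
  for az in(-15,-8,0,8,15,):
    for fl in(0,1):
      R=pose(az,ti)*(F if fl else Ro.identity()); row=[]
      for x,y in pts_:
        s=ik(tcp((.5575+x/1000,.2028+y/1000,.056),R),R,n=8)
        row.append(" ".join(str(v[2:].round(2).tolist()) for v in s) or "-")
      if sum(r!="-" for r in row)>1: print(ti,az,fl,row)
E
time python3 scan.py
```

```text
35 -15 0 ['[2.38, -1.11, 0.4, 0.08]', '[2.34, -1.11, 0.39, 0.05]', '[2.31, -1.1, 0.39, 0.03]', '[2.28, -1.08, 0.43, 0.07]', '[2.24, -1.06, 0.47, 0.11]']
35 -8 0 ['[2.41, -1.12, 0.3, -0.06]', '[2.37, -1.11, 0.29, -0.08]', '[2.33, -1.09, 0.29, -0.11]', '[2.3, -1.09, 0.33, -0.05]', '[2.27, -1.08, 0.38, -0.0]']
35 0 0 ['[2.43, -1.04, 0.19, -0.3]', '[2.39, -1.02, 0.18, -0.34]', '[2.35, -0.98, 0.18, -0.38]', '[2.33, -1.04, 0.22, -0.26]', '[2.3, -1.07, 0.27, -0.17]']
35 8 0 ['[2.44, -0.5, 0.09, -1.01]', '[2.4, -0.43, 0.09, -1.09]', '[2.37, -0.35, 0.09, -1.17]', '[2.35, -0.73, 0.12, -0.74]', '[2.32, -0.9, 0.16, -0.5]']
35 8 1 ['[2.44, -0.5, 0.09, 2.13]', '[2.4, -0.43, 0.09, 2.05]', '[2.37, -0.35, 0.09, 1.97]', '[2.35, -0.73, 0.12, 2.41]', '-']
35 15 0 ['[2.44, 0.68, 0.1, -2.34]', '[2.41, 0.7, 0.11, -2.37]', '[2.37, 0.71, 0.11, -2.38]', '[2.35, 0.28, 0.09, -1.88]', '[2.33, -0.26, 0.09, -1.28]']
35 15 1 ['[2.44, 0.68, 0.1, 0.8]', '[2.41, 0.7, 0.11, 0.78]', '[2.37, 0.71, 0.11, 0.76]', '[2.35, 0.28, 0.09, 1.26]', '[2.33, -0.26, 0.09, 1.86]']
40 8 0 ['[2.49, 3.85, 0.08, 0.93]', '[2.45, 3.78, 0.07
[... 917 characters left out ...]
 0.27, -2.2]', '[2.42, 4.18, 0.31, -2.32]', '[2.39, 4.33, 0.34, -2.4]']
45 8 0 ['[2.54, 3.42, 0.21, 1.35]', '[2.5, 3.38, 0.21, 1.38]', '[2.46, 3.35, 0.2, 1.41]', '[2.44, 3.66, 0.22, 1.17]', '[2.41, 3.91, 0.25, 0.99]']
45 8 1 ['[2.54, 3.42, 0.21, -1.79]', '[2.5, 3.38, 0.21, -1.76]', '[2.46, 3.35, 0.2, -1.73]', '[2.44, 3.66, 0.22, -1.97]', '[2.41, 3.91, 0.25, -2.15]']
45 15 0 ['[2.54, 2.72, 0.22, 1.89]', '[2.5, 2.7, 0.22, 1.91]', '[2.46, 2.67, 0.22, 1.94]', '[2.45, 2.98, 0.2, 1.7]', '[2.43, 3.3, 0.2, 1.45]']
45 15 1 ['[2.54, 2.72, 0.22, -1.25]', '[2.5, 2.7, 0.22, -1.23]', '[2.46, 2.67, 0.22, -1.21]', '[2.45, 2.98, 0.2, -1.44]', '[2.43, 3.3, 0.2, -1.7]']
real	1m6.978s
user	1m7.177s
sys	0m0.152s
```

```bash
cat >> ik.py <<'E'
F=Ro.from_euler('z',180,degrees=True)
def jplan(q1,n,jaw,q0=None):
    q0=bot.read_state()["q"] if q0 is None else q0
    P=[fk(q0+(q1-q0)*i/n,k) for i in range(n+1)]; out=[]
    for (p0,R0),(p1,R1) in zip(P,P[1:]):
        out.append([round(float(v),2 if i>2 else 3) for i,v in enumerate((*((R0.inv()*R1).as_rotvec()/.5),*(R0.inv().apply(p1-p0)/.1)))]+[jaw])
    print("max",max(np.linalg.norm(o[3:6]) for o in out),max(np.linalg.norm(o[:3]) for o in out),"dq",abs(q1-q0).max()/n*12,"path",[p.round(2).tolist() for p,_ in P[::6]])
    for i in range(0,n,5): print(out[i:i+5])
    return P
E
cat > p1.py <<'E'
from ik import *
R=pose(8,45)*F; z=R.apply([0,0,1]); C=np.array([.5725,-.2305,.062])
g=ik(tcp(C,R),R); print("grasp",[x.round(2).tolist() for x in g])
q=g[0]
for d in np.arange(.02,.121,.02): q=ik(tcp(C,R)-z*d,R,q)[0]
pre=q; print("pre",pre.round(2)); np.save("pre.npy",pre)
qs=g[0]; 
for p in [(.5725,-.2305,.11),(.5725,-.2305,.17),(.54,-.2,.17),(.53,-.15,.17),(.52,-.1,.17),(.52,-.03,.17),(.52,.04,.17),(.53,.09,.17),(.5455,.1278,.17),(.5455,.1278,.11),(.5455,.1278,.056),(.5775,.1278,.056),(.5775,.1978,.056)]:
    s=ik(tcp(p,R),R,qs); print(p,s[0].round(2) if s else None); qs=s[0] if s else qs
P=pts(dict(np.load("side.npz")));print("green",P[296,188],"purple",P[350,190])
jplan(pre,35,56)
E
python3 p1.py
```

```text
grasp [[-0.71, 0.2, 2.32, 1.5, 0.56, -0.6]]
pre [-0.88 -0.08  2.39  1.15  0.72 -0.31]
(0.5725, -0.2305, 0.11) [-0.71  0.1   2.3   1.33  0.58 -0.39]
(0.5725, -0.2305, 0.17) [-0.71 -0.01  2.27  1.13  0.63 -0.16]
(0.54, -0.2, 0.17) [-0.71 -0.1   2.36  1.13  0.63 -0.14]
(0.53, -0.15, 0.17) [-0.62 -0.18  2.42  1.12  0.57 -0.07]
(0.52, -0.1, 0.17) [-0.51 -0.26  2.48  1.09  0.5   0.04]
(0.52, -0.03, 0.17) [-0.3  -0.32  2.52  1.    0.36  0.28]
(0.52, 0.04, 0.17) [-0.06 -0.34  2.53  0.7   0.22  0.75]
(0.53, 0.09, 0.17) [ 0.11 -0.3   2.51  0.15  0.15  1.4 ]
(0.5455, 0.1278, 0.17) [ 0.22 -0.23  2.46 -0.41  0.14  2.03]
(0.5455, 0.1278, 0.11) None
(0.5455, 0.1278, 0.056) None
(0.5775, 0.1278, 0.056) None
(0.5775, 0.1978, 0.056) None
green [ 0.43369457 -0.19152606  0.05738426] purple [ 0.44857272 -0.28992968  0.05245496]
max 0.30016662039607267 0.19375241933973367 dq 0.6570622551446852 path [[0.35, 0.36, 0.29], [0.38, 0.28, 0.23], [0.42, 0.22, 0.18], [0.46, 0.15, 0.15], [0.51, 0.04, 0.14], [0.53, -0.1, 0.14]]
[[0.025, 0.082, 0.126, -0.01, -0.13, 0.15, 56], [0.022, 0.079, 0.13, -0.02, -0.12, 0.14, 
[... 868 characters left out ...]
0.166, -0.16, 0.08, -0.02, 56], [-0.06, 0.038, 0.167, -0.17, 0.09, -0.03, 56], [-0.064, 0.037, 0.167, -0.17, 0.11, -0.04, 56], [-0.067, 0.037, 0.167, -0.17, 0.12, -0.04, 56], [-0.071, 0.036, 0.166, -0.16, 0.14, -0.05, 56]]
[[-0.075, 0.035, 0.166, -0.16, 0.15, -0.06, 56], [-0.078, 0.035, 0.166, -0.16, 0.16, -0.06, 56], [-0.081, 0.034, 0.166, -0.16, 0.18, -0.07, 56], [-0.084, 0.034, 0.165, -0.15, 0.19, -0.07, 56], [-0.087, 0.034, 0.165, -0.15, 0.2, -0.08, 56]]
[[-0.09, 0.034, 0.164, -0.15, 0.21, -0.08, 56], [-0.093, 0.034, 0.164, -0.14, 0.23, -0.08, 56], [-0.096, 0.035, 0.163, -0.13, 0.24, -0.09, 56], [-0.098, 0.035, 0.162, -0.13, 0.25, -0.09, 56], [-0.1, 0.036, 0.162, -0.12, 0.26, -0.09, 56]]
```

```bash
cat > p2.py <<'E'
from ik import *
R=pose(8,45)*F; z=R.apply([0,0,1]); C=np.array([.5725,-.2305,.062])
hi_=ik(tcp(C,R)-z*.10+[0,0,.07],R,np.load("pre.npy"))[0]; print(hi_.round(2)); np.save("hi.npy",hi_)
jplan(hi_,34,56)
E
python3 p2.py
```

```text
[-0.85 -0.16  2.33  1.02  0.77 -0.12]
max 0.3047950130825634 0.19382982226685347 dq 0.6653029266940074 path [[0.35, 0.36, 0.29], [0.39, 0.28, 0.24], [0.43, 0.21, 0.2], [0.47, 0.13, 0.18], [0.52, 0.02, 0.18], [0.53, -0.12, 0.18]]
[[0.023, 0.075, 0.139, -0.03, -0.13, 0.14, 56], [0.02, 0.073, 0.143, -0.04, -0.12, 0.13, 56], [0.017, 0.07, 0.146, -0.05, -0.11, 0.12, 56], [0.013, 0.067, 0.149, -0.07, -0.11, 0.11, 56], [0.01, 0.065, 0.152, -0.08, -0.1, 0.11, 56]]
[[0.007, 0.062, 0.154, -0.09, -0.09, 0.1, 56], [0.003, 0.06, 0.157, -0.1, -0.08, 0.09, 56], [-0.001, 0.058, 0.159, -0.11, -0.07, 0.08, 56], [-0.005, 0.055, 0.161, -0.11, -0.06, 0.07, 56], [-0.008, 0.053, 0.163, -0.12, -0.05, 0.06, 56]]
[[-0.012, 0.051, 0.164, -0.13, -0.04, 0.05, 56], [-0.016, 0.049, 0.166, -0.14, -0.03, 0.05, 56], [-0.02, 0.048, 0.167, -0.14, -0.01, 0.04, 56], [-0.024, 0.046, 0.168, -0.15, -0.0, 0.03, 56], [-0.028, 0.044, 0.169, -0.15, 0.01, 0.02, 56]]
[[-0.032, 0.043, 0.17, -0.16, 0.03, 0.01, 56], [-0.036, 0.042, 0.171, -0.16, 0.04, 0.0, 56], [-0.04, 0.041, 0.171, -0.16, 0.05, -0.0, 56], [-0.044, 0.04, 0.172, -0.16, 0.07, -0.01, 56], [-0.048, 0.039, 0.172, -0.16, 0.08, -0.02, 56]]
[[-0.052, 0.038, 0.172, -0.16, 0.1, -0.03, 56], [-0.056, 0.038, 0.172, -0.16, 0.11, -0.03, 56], [-0.059, 0.038, 0.172, -0.16, 0.12, -0.04, 56], [-0.063, 0.038, 0.171, -0.16, 0.14, -0.05, 56], [-0.067, 0.038, 0.171, -0.16, 0.15, -0.05, 56]]
[[-0.07, 0.038, 0.17, -0.15, 0.17, -0.06, 56], [-0.073, 0.038, 0.17, -0.15, 0.18, -0.07, 56], [-0.077, 0.039, 0.169, -0.14, 0.19, -0.07, 56], [-0.08, 0.04, 0.168, -0.14, 0.21, -0.08, 56], [-0.083, 0.04, 0.168, -0.13, 0.22, -0.08, 56]]
[[-0.086, 0.041, 0.167, -0.12, 0.23, -0.09, 56], [-0.088, 0.043, 0.166, -0.11, 0.24, -0.09, 56], [-0.091, 0.044, 0.165, -0.11, 0.26, -0.1, 56], [-0.093, 0.045, 0.164, -0.1, 0.27, -0.1, 56]]
```

>>> play_rows(moves=[[[0.023,0.075,0.139,-0.03,-0.13,0.14,56],[0.02,0.073,0.143,-0.04,-0.12,0.13,56],[0.017,0.07,0.146,-0.05,-0.11,0.12,56],[0.013,0.067,0.149,-0.07,-0.11,0.11,56],[0.01,0.065,0.152,-0.08,-0.1,0.11,56]]])

```text
time: 1.35
tool_pos: [0.3818, 0.2991, 0.2445]
tcp_rot: [0.649, 2.78, 0.078]
wrist_force: [-0.0, 0.5, 0.5]
width: 0.656
grip_force: 0.0
```

>>> play_rows(moves=[[[0.007,0.062,0.154,-0.09,-0.09,0.1,56],[0.003,0.06,0.157,-0.1,-0.08,0.09,56],[-0.001,0.058,0.159,-0.11,-0.07,0.08,56],[-0.005,0.055,0.161,-0.11,-0.06,0.07,56],[-0.008,0.053,0.163,-0.12,-0.05,0.06,56]]])

```text
time: 1.77
tool_pos: [0.4148, 0.24, 0.2103]
tcp_rot: [1.232, 2.738, 0.214]
wrist_force: [0.6, 0.3, 0.0]
width: 0.656
grip_force: 0.0
```

>>> play_rows(moves=[[[-0.012,0.051,0.164,-0.13,-0.04,0.05,56],[-0.016,0.049,0.166,-0.14,-0.03,0.05,56],[-0.02,0.048,0.167,-0.14,-0.01,0.04,56],[-0.024,0.046,0.168,-0.15,0,0.03,56],[-0.028,0.044,0.169,-0.15,0.01,0.02,56]]])

```text
time: 2.18
tool_pos: [0.4507, 0.178, 0.1893]
tcp_rot: [1.817, 2.513, 0.404]
wrist_force: [0.4, 0.6, 0.1]
width: 0.66
grip_force: 0.0
```

Run:
```python
from ik import *
s=bot.read_state(); print(s["q"].round(3)); jplan(np.load("hi.npy"),19,56)
```

```text
[ 0.208 -0.217  2.197  0.198  0.968 -0.208]
max 0.3047950130825634 0.19346834366376325 dq 0.6685418894403579 path [[0.45, 0.18, 0.19], [0.5, 0.08, 0.18], [0.53, -0.05, 0.18], [0.52, -0.21, 0.19]]
[[-0.033, 0.043, 0.17, -0.16, 0.03, 0.01, 56], [-0.037, 0.041, 0.17, -0.16, 0.04, 0.0, 56], [-0.041, 0.04, 0.171, -0.16, 0.06, -0.01, 56], [-0.045, 0.04, 0.171, -0.17, 0.07, -0.01, 56], [-0.049, 0.039, 0.171, -0.17, 0.08, -0.02, 56]]
[[-0.053, 0.038, 0.171, -0.17, 0.1, -0.03, 56], [-0.056, 0.038, 0.171, -0.16, 0.11, -0.04, 56], [-0.06, 0.038, 0.171, -0.16, 0.13, -0.04, 56], [-0.064, 0.037, 0.171, -0.16, 0.14, -0.05, 56], [-0.067, 0.038, 0.17, -0.16, 0.15, -0.06, 56]]
[[-0.071, 0.038, 0.17, -0.15, 0.17, -0.06, 56], [-0.074, 0.038, 0.169, -0.15, 0.18, -0.07, 56], [-0.077, 0.039, 0.168, -0.14, 0.19, -0.07, 56], [-0.08, 0.039, 0.168, -0.14, 0.21, -0.08, 56], [-0.083, 0.04, 0.167, -0.13, 0.22, -0.08, 56]]
[[-0.086, 0.041, 0.166, -0.12, 0.23, -0.09, 56], [-0.089, 0.042, 0.165, -0.12, 0.25, -0.09, 56], [-0.091, 0.044, 0.164, -0.11, 0.26, -0.1, 56], [-0.094, 0.045, 0.163, -0.1, 0.27, -0.1, 56]]
```

Tracking is accurate, so I continue.

>>> play_rows(moves=[[[-0.033,0.043,0.17,-0.16,0.03,0.01,56],[-0.037,0.041,0.17,-0.16,0.04,0.0,56],[-0.041,0.04,0.171,-0.16,0.06,-0.01,56],[-0.045,0.04,0.171,-0.17,0.07,-0.01,56],[-0.049,0.039,0.171,-0.17,0.08,-0.02,56]]])

```text
time: 2.6
tool_pos: [0.4912, 0.1011, 0.1808]
tcp_rot: [-2.249, -2.016, -0.608]
wrist_force: [0.1, 0.1, -0.1]
width: 0.657
grip_force: 0.0
```

>>> play_rows(moves=[[[-0.053,0.038,0.171,-0.17,0.1,-0.03,56],[-0.056,0.038,0.171,-0.16,0.11,-0.04,56],[-0.06,0.038,0.171,-0.16,0.13,-0.04,56],[-0.064,0.037,0.171,-0.16,0.14,-0.05,56],[-0.067,0.038,0.17,-0.16,0.15,-0.06,56]]])

```text
time: 3.02
tool_pos: [0.5248, 0.0013, 0.1811]
tcp_rot: [-2.568, -1.422, -0.817]
wrist_force: [0.5, 0.2, -0.2]
width: 0.657
grip_force: 0.0
```

>>> play_rows(moves=[[[-0.071,0.038,0.17,-0.15,0.17,-0.06,56],[-0.074,0.038,0.169,-0.15,0.18,-0.07,56],[-0.077,0.039,0.168,-0.14,0.19,-0.07,56],[-0.08,0.039,0.168,-0.14,0.21,-0.08,56],[-0.083,0.04,0.167,-0.13,0.22,-0.08,56]]])

```text
time: 3.43
tool_pos: [0.5366, -0.1238, 0.1852]
tcp_rot: [-2.775, -0.763, -1.024]
wrist_force: [1.0, 0.2, -0.1]
width: 0.656
grip_force: 0.0
```

>>> play_rows(moves=[[[-0.086,0.041,0.166,-0.12,0.23,-0.09,56],[-0.089,0.042,0.165,-0.12,0.25,-0.09,56],[-0.091,0.044,0.164,-0.11,0.26,-0.1,56],[-0.094,0.045,0.163,-0.1,0.27,-0.1,56],[0,0,0,0,0,0,56]]])

```text
time: 3.85
tool_pos: [0.5167, -0.2414, 0.1892]
tcp_rot: [-2.85, -0.195, -1.182]
wrist_force: [-0.4, 0.9, 0.0]
width: 0.652
grip_force: 0.0
```

```bash
cat > p3.py <<'E'
from ik import *
s=bot.read_state(); print(s["q"].round(3)); R=pose(8,45)*F; z=R.apply([0,0,1]); C=np.array([.5725,-.2305,.062])
pre=tcp(C,R)-z*.09
c=cam("wrist"); save(c["image"],"w1.png"); np.savez("w1.npz",**c)
P=pts(c); hsv=cv2.cvtColor(c["image"],cv2.COLOR_RGB2HSV).astype(int)
m=(hsv[...,0]>4)&(hsv[...,0]<18)&(hsv[...,1]>150)&(P[...,2]>.08)&(P[...,2]<.09); q=P[m]; print("lid",m.sum(),q.mean(0).round(4) if len(q) else 0, cv2.minEnclosingCircle(q[:,:2].astype(np.float32)) if len(q) else 0)
print(np.degrees((Ro.from_rotvec(s["tcp_rot"]).inv()*R).magnitude()))
plan(pre,R,5,56); plan(tcp(C,R),R,5,56,pre,R)
E
python3 p3.py
```

```text
[-0.852 -0.155  2.33   1.024  0.763 -0.121]
lid 1486 [ 0.5692 -0.232   0.0835] ((0.5704018473625183, -0.2319890856742859), 0.020382771268486977)
0.2414892056011909
max shift 0.1545768417325183 turn 0.001
[[0.0, -0.0, 0.001, -0.101, -0.002, 0.117, 56], [0.0, -0.0, 0.001, -0.101, -0.002, 0.117, 56], [0.0, -0.0, 0.001, -0.101, -0.002, 0.117, 56], [0.0, -0.0, 0.001, -0.1, -0.002, 0.117, 56], [0.0, -0.0, 0.001, -0.1, -0.002, 0.117, 56]]
max shift 0.18 turn 0.0
[[0.0, 0.0, 0.0, -0.0, 0.0, 0.18, 56], [0.0, 0.0, 0.0, -0.0, 0.0, 0.18, 56], [0.0, 0.0, 0.0, -0.0, 0.0, 0.18, 56], [0.0, 0.0, 0.0, -0.0, 0.0, 0.18, 56], [0.0, 0.0, 0.0, -0.0, 0.0, 0.18, 56]]
```

View pics/w1.png

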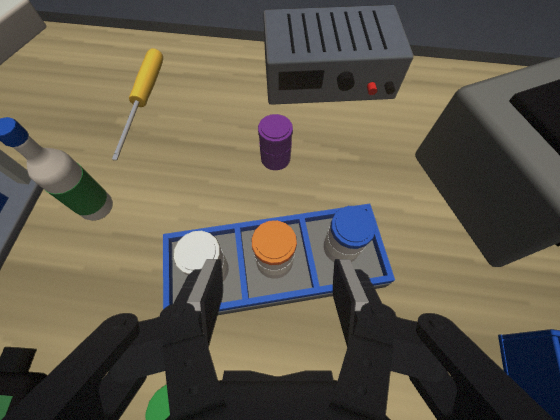

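The wrist view shows the orange lid at (274,245), centred between the fingertips (205 and 350). Its measured position agrees within 2 mm. I go in and grip.

>>> play_rows(moves=[[[0,0,0,-0.101,0,0.117,56],[0,0,0,-0.101,0,0.117,56],[0,0,0,-0.1,0,0.117,56],[0,0,0,-0.1,0,0.117,56],[0,0,0,-0.1,0,0.117,56]]])

```text
time: 4.32
tool_pos: [0.5243, -0.236, 0.1124]
tcp_rot: [-2.845, -0.211, -1.181]
wrist_force: [0.1, -0.8, 0.3]
width: 0.659
grip_force: 0.0
```

>>> play_rows(moves=[[[0,0,0,0,0,0.18,56],[0,0,0,0,0,0.18,56],[0,0,0,0,0,0.18,56],[0,0,0,0,0,0.18,56],[0,0,0,0,0,0.16,56]]])

```text
time: 4.73
tool_pos: [0.5871, -0.2269, 0.051]
tcp_rot: [-2.843, -0.209, -1.183]
wrist_force: [-51.8, -17.6, 97.4]
width: 0.655
grip_force: 46.9
```

>>> play_rows(moves=[[[0,0,0,0,0,0,30],[0,0,0,0,0,0,30],[0,0,0,0,0,0,30],[0,0,0,0,0,0,30],[0,0,0,0,0,0,30]]], newtons=40)

```text
time: 5.15
tool_pos: [0.586, -0.2278, 0.0516]
tcp_rot: [-2.845, -0.209, -1.183]
wrist_force: [0.9, 0.6, 3.3]
width: 0.453
grip_force: 40.3
```

```bash
cat > p4.py <<'E'
from ik import *
s=bot.read_state(); print(s["q"].round(3),s["tool_pos"].round(4),s["width"],s["grip_force"])
c=cam("side"); save(c["image"][230:400,180:400],"s2.png")
# simulate continuous path: (grasp point, az)
G0=s["tool_pos"]-Ro.from_rotvec(s["tcp_rot"]).apply([0,0,.019]); print("G",G0.round(4))
wp=[(G0,8),(G0+[0,0,.065],8),((.545,-.17,.127),12),((.53,-.08,.127),16),((.525,0,.127),24),((.53,.07,.127),30),((.5455,.1278,.127),32),((.5455,.1278,.08),32),((.5455,.1278,.08),8),((.5455,.1278,.056),8),((.5775,.1278,.056),8),((.5775,.1978,.056),8)]
q=s["q"]
for (a,z0),(b,z1) in zip(wp,wp[1:]):
    m=0
    for t in np.linspace(0,1,13)[1:]:
        R=pose(z0+(z1-z0)*t,45)*F; p=tcp(np.asarray(a)+(np.asarray(b)-a)*t,R)
        r=ik(p,R,q)
        if not r: print("fail",b,t); break
        m=max(m,abs(r[0]-q).max()); q=r[0]
    print(np.round(b,3),z1,q.round(2),"maxdq",round(m,3))
E
python3 p4.py
```

```text
[-0.713  0.191  2.318  1.492  0.567 -0.593] [ 0.586  -0.2278  0.0516] 0.45324204905881715 40.26555776596069
G [ 0.5726 -0.2297  0.065 ]
[ 0.573 -0.23   0.13 ] 8 [-0.71  0.06  2.29  1.26  0.59 -0.31] maxdq 0.033
[ 0.545 -0.17   0.127] 12 [-0.67 -0.02  2.39  1.26  0.61 -0.33] maxdq 0.008
[ 0.53  -0.08   0.127] 16 [-0.51 -0.12  2.48  1.28  0.55 -0.28] maxdq 0.015
[0.525 0.    0.127] 24 [-0.37 -0.15  2.5   1.27  0.55 -0.27] maxdq 0.013
[0.53  0.07  0.127] 30 [-0.21 -0.14  2.49  1.3   0.52 -0.26] maxdq 0.013
[0.546 0.128 0.127] 32 [-0.06 -0.1   2.46  1.35  0.43 -0.22] maxdq 0.014
[0.546 0.128 0.08 ] 32 [-0.06  0.01  2.48  1.65  0.42 -0.55] maxdq 0.027
[0.546 0.128 0.08 ] 8 [ 0.22 -0.03  2.52  3.54  0.14 -1.91] maxdq 0.313
[0.546 0.128 0.056] 8 [ 0.22  0.04  2.52  3.41  0.21 -1.78] maxdq 0.016
[0.578 0.128 0.056] 8 [ 0.2   0.09  2.46  3.35  0.2  -1.73] maxdq 0.005
[0.578 0.198 0.056] 8 [ 0.38  0.14  2.41  3.91  0.25 -2.15] maxdq 0.055
```

View pics/s2.png

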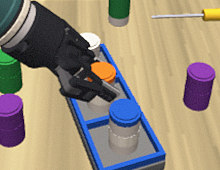

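```bash
cat > p5.py <<'E'
from ik import *
import sys
def gplan(wps,jaw=30,ti=45,s=None):  # wps: (grasp point, az, n)
    s=bot.read_state(); R0=Ro.from_rotvec(s["tcp_rot"]); g=s["tool_pos"]-R0.apply([0,0,.019])
    z=R0.apply([0,0,1]); a0=np.degrees(np.arctan2(z[1],z[0])); q=s["q"]
    p,R=s["tool_pos"],R0; out=[]
    for b,a1,n in wps:
        b=np.asarray(b,float); g0=g.copy(); az0=a0
        for i in range(1,n+1):
            gi=g0+(b-g0)*i/n; Ri=pose(az0+(a1-az0)*i/n,ti)*F; pi=tcp(gi,Ri)
            o=np.r_[(R.inv()*Ri).as_rotvec()/.5,R.inv().apply(pi-p)/.1]; out.append([round(float(v),3) for v in o]+[jaw]); p,R=pi,Ri
            r=ik(p,R,q)
            if not r: print("IK fail",gi)
            else:
                if abs(r[0]-q).max()>.17: print("fast",len(out),abs(r[0]-q).max())
                q=r[0]
        g=b;a0=a1
    print("g",s["tool_pos"]-R0.apply([0,0,.019]),"n",len(out),"max",max(np.linalg.norm(o[3:6]) for o in out),max(np.linalg.norm(o[:3]) for o in out),"q",q.round(2))
    for i in range(0,len(out),5): print(out[i:i+5])
E
python3 - <<'E'
from p5 import *
gplan([((.5726,-.2297,.130),8,5),((.545,-.17,.130),12,4),((.53,-.08,.127),16,4),((.525,0,.127),24,4),((.53,.07,.127),30,3),((.5455,.1278,.127),32,4)])
E
```

```text
g [ 0.57251994 -0.22978879  0.06496703] n 24 max 0.23811131850460196 0.06929646455628166 q [-0.06 -0.1   2.46  1.35  0.43 -0.22]
[[-0.001, -0.005, 0.008, 0.092, 0.0, -0.092, 30], [-0.001, -0.0, 0.001, 0.092, -0.0, -0.092, 30], [-0.001, 0.0, 0.001, 0.092, -0.0, -0.092, 30], [-0.001, -0.0, 0.001, 0.092, -0.0, -0.092, 30], [-0.001, -0.0, 0.001, 0.092, -0.0, -0.092, 30]]
[[0.025, 0.0, -0.025, -0.034, -0.16, -0.034, 30], [0.025, 0.0, -0.025, -0.032, -0.161, -0.032, 30], [0.025, 0.0, -0.025, -0.03, -0.161, -0.03, 30], [0.025, 0.0, -0.025, -0.028, -0.162, -0.028, 30], [0.025, 0.0, -0.025, 0.002, -0.23, 0.012, 30]]
[[0.025, 0.0, -0.025, 0.005, -0.23, 0.015, 30], [0.025, 0.0, -0.025, 0.007, -0.23, 0.018, 30], [0.025, -0.0, -0.025, 0.01, -0.229, 0.021, 30], [0.049, 0.0, -0.049, 0.03, -0.2, 0.03, 30], [0.049, 0.0, -0.049, 0.035, -0.199, 0.035, 30]]
[[0.049, -0.0, -0.049, 0.04, -0.197, 0.04, 30], [0.049, 0.0, -0.049, 0.045, -0.195, 0.045, 30], [0.049, 0.0, -0.049, 0.078, -0.211, 0.078, 30], [0.049, -0.0, -0.049, 0.083, -0.207, 0.083, 30], [0.049, 0.0, -0.049, 0.088, -0.203, 0.088, 30]]
[[0.012, 0.0, -0.012, 0.075, -0.107, 0.075, 30], [0.012, 0.0, -0.012, 0.075, -0.106, 0.075, 30], [0.012, 0.0, -0.012, 0.076, -0.105, 0.076, 30], [0.012, 0.0, -0.012, 0.077, -0.104, 0.077, 30]]
```

>>> play_rows(moves=[[[0,0,0,0.12,0,-0.12,30],[0,0,0,0.12,0,-0.12,30],[0,0,0,0.12,0,-0.12,30],[0,0,0,0.12,0,-0.12,30],[0,0,0,0.12,0,-0.12,30]]])

```text
time: 5.62
tool_pos: [0.5839, -0.2277, 0.1349]
tcp_rot: [-2.848, -0.207, -1.177]
wrist_force: [-0.4, 0.8, 0.3]
width: 0.46
grip_force: 40.3
```

Run:
```python
from p5 import *
s=bot.read_state(); print(s["width"],s["wrist_force"])
c=cam("side"); save(c["image"][180:400,120:420],"s3.png")
P=pts(c); T=s["tool_pos"]; R=Ro.from_rotvec(s["tcp_rot"])
hsv=cv2.cvtColor(c["image"],cv2.COLOR_RGB2HSV).astype(int)
m=(hsv[...,2]<70)&(np.linalg.norm(P-T,axis=-1)<.12)&(P[...,2]>.1)
L=R.inv().apply(P[m]-T); print("finger tool-frame min/max",L.min(0).round(3),L.max(0).round(3))
for a in np.arange(-.1,.01,.01):
    k=(L[:,2]>a)&(L[:,2]<a+.01)
    if k.sum()>3: print(round(a,2),k.sum(),L[k].min(0).round(3),L[k].max(0).round(3), "zworld rel",(P[m][k][:,2].min()-T[2]).round(3))
t=(P[...,1]<-.08)&(P[...,1]>-.40)&(P[...,0]>.48)&(P[...,0]<.68)&(P[...,2]>.079)&(P[...,2]<.089)
num,lab,st,ce=cv2.connectedComponentsWithStats(t.astype(np.uint8))
for i in range(1,num):
    if st[i,4]>30: q=P[lab==i]; print("cup",ce[i].round(),cv2.minEnclosingCircle(q[:,:2].astype(np.float32)),np.median(q[:,2]))
w=(hsv[...,0]>4)&(hsv[...,0]<18)&(hsv[...,1]>150)&(P[...,2]>.1)&(abs(P[...,0]-.57)<.06); print("lid",P[w].max(0),P[w].min(0),w.sum())
gplan([((.545,-.17,.150),12,4),((.53,-.08,.145),16,4),((.525,0,.135),24,4),((.53,.07,.127),30,4),((.5455,.1278,.127),32,4)])
```

```text
0.4603579971859573 [-0.38504149  0.77863844  0.34213857]
finger tool-frame min/max [-0.012 -0.061 -0.118] [ 0.02   0.07  -0.008]
-0.1 369 [-0.011 -0.06  -0.1  ] [ 0.02  0.07 -0.09] zworld rel 0.057
-0.09 320 [-0.012 -0.061 -0.09 ] [ 0.018  0.067 -0.08 ] zworld rel 0.051
-0.08 325 [-0.012 -0.056 -0.08 ] [ 0.017  0.064 -0.07 ] zworld rel 0.044
-0.07 256 [-0.012 -0.055 -0.07 ] [ 0.017  0.06  -0.06 ] zworld rel 0.036
-0.06 273 [-0.012 -0.051 -0.06 ] [ 0.014  0.056 -0.05 ] zworld rel 0.028
-0.05 121 [-0.012 -0.044 -0.05 ] [ 0.014  0.052 -0.04 ] zworld rel 0.025
-0.04 52 [-0.007 -0.021 -0.039] [ 0.011  0.036 -0.03 ] zworld rel 0.018
-0.03 82 [-0.007  0.028 -0.03 ] [ 0.007  0.036 -0.02 ] zworld rel 0.011
-0.02 74 [-0.007  0.03  -0.02 ] [ 0.008  0.035 -0.01 ] zworld rel 0.004
-0.01 10 [-0.007  0.031 -0.01 ] [ 0.007  0.034 -0.008] zworld rel 0.001
cup [305. 341.] ((0.5968186855316162, -0.30268532037734985), 0.02119576372206211) 0.08231226601054771
lid [0.58772893 0.22206364 0.19424521] [ 0.54812529 -0.28027629  0.10064133] 388
g [ 0.57260329 -0.23089961  0.15274899] n 20 max 0.231084400165826
[... 335 characters left out ...]
, 0.001, -0.23, 0.019, 30], [0.025, 0.0, -0.025, 0.004, -0.23, 0.022, 30], [0.025, -0.0, -0.025, 0.007, -0.229, 0.024, 30], [0.049, 0.0, -0.049, 0.013, -0.2, 0.048, 30], [0.049, 0.0, -0.049, 0.018, -0.199, 0.053, 30]]
[[0.049, -0.0, -0.049, 0.022, -0.197, 0.058, 30], [0.049, 0.0, -0.049, 0.027, -0.195, 0.062, 30], [0.037, 0.0, -0.037, 0.044, -0.158, 0.073, 30], [0.037, -0.0, -0.037, 0.047, -0.156, 0.075, 30], [0.037, 0.0, -0.037, 0.05, -0.154, 0.078, 30]]
[[0.037, 0.0, -0.037, 0.053, -0.151, 0.081, 30], [0.012, 0.0, -0.012, 0.075, -0.107, 0.075, 30], [0.012, 0.0, -0.012, 0.075, -0.106, 0.075, 30], [0.012, 0.0, -0.012, 0.076, -0.105, 0.076, 30], [0.012, 0.0, -0.012, 0.077, -0.104, 0.077, 30]]
```

View pics/s3.png

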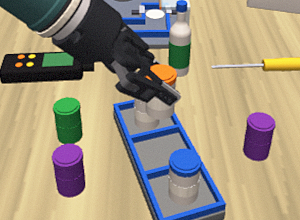

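The cup is held upright at crop (160,85) and the blue-lidded cup is still in place. I carry it to the lane.

>>> play_rows(moves=[[[0.025,-0.007,-0.01,-0.038,-0.163,-0.029,30],[0.025,0.0,-0.025,-0.036,-0.164,-0.027,30],[0.025,0.0,-0.025,-0.034,-0.164,-0.025,30],[0.025,0,-0.025,-0.032,-0.165,-0.023,30],[0.025,0.0,-0.025,-0.002,-0.23,0.016,30]]])

```text
time: 6.08
tool_pos: [0.5516, -0.1419, 0.1302]
tcp_rot: [-2.806, -0.319, -1.154]
wrist_force: [0.1, -0.7, 0.0]
width: 0.46
grip_force: 40.3
```

>>> play_rows(moves=[[[0.025,0.0,-0.025,0.001,-0.23,0.019,30],[0.025,0.0,-0.025,0.004,-0.23,0.022,30],[0.025,0,-0.025,0.007,-0.229,0.024,30],[0.049,0.0,-0.049,0.013,-0.2,0.048,30],[0.049,0.0,-0.049,0.018,-0.199,0.053,30]]])

```text
time: 6.5
tool_pos: [0.537, -0.0316, 0.1219]
tcp_rot: [-2.74, -0.487, -1.128]
wrist_force: [0.4, -1.0, -0.7]
width: 0.46
grip_force: 40.3
```

>>> play_rows(moves=[[[0.049,0,-0.049,0.022,-0.197,0.058,30],[0.049,0.0,-0.049,0.027,-0.195,0.062,30],[0.037,0.0,-0.037,0.044,-0.158,0.073,30],[0.037,0,-0.037,0.047,-0.156,0.075,30],[0.037,0.0,-0.037,0.05,-0.154,0.078,30]]])

```text
time: 6.92
tool_pos: [0.5373, 0.062, 0.1111]
tcp_rot: [-2.654, -0.675, -1.092]
wrist_force: [0.6, -0.7, 0.0]
width: 0.458
grip_force: 40.3
```

>>> play_rows(moves=[[[0.037,0.0,-0.037,0.053,-0.151,0.081,30],[0.012,0.0,-0.012,0.075,-0.107,0.075,30],[0.012,0.0,-0.012,0.075,-0.106,0.075,30],[0.012,0.0,-0.012,0.076,-0.105,0.076,30],[0.012,0.0,-0.012,0.077,-0.104,0.077,30]]])

```text
time: 7.33
tool_pos: [0.5537, 0.1374, 0.1093]
tcp_rot: [-2.616, -0.749, -1.076]
wrist_force: [0.1, -0.6, -0.5]
width: 0.453
grip_force: 40.3
```

```bash
cat > lid.py <<'E'
from p5 import *
def lid(zlo,zhi,pic=None):
    s=bot.read_state(); g=s["tool_pos"]-Ro.from_rotvec(s["tcp_rot"]).apply([0,0,.019])
    print("g",g.round(4),"q",s["q"].round(2),"w",s["width"],"F",s["wrist_force"].round(1))
    for n in("scene","side"):
        c=cam(n); P=pts(c); hsv=cv2.cvtColor(c["image"],cv2.COLOR_RGB2HSV).astype(int)
        if pic==n: save(cv2.resize(c["image"][100:400,180:480] if n=="scene" else c["image"][130:310,180:360],None,fx=2,fy=2,interpolation=cv2.INTER_CUBIC),f"l_{n}_{s['time']:.1f}.png"); print(f"l_{n}_{s['time']:.1f}.png")
        m=(hsv[...,0]>4)&(hsv[...,0]<18)&(hsv[...,1]>140)&(np.linalg.norm(P[...,:2]-g[:2],axis=-1)<.04)&(P[...,2]>zlo)&(P[...,2]<zhi)
        q=P[m]
        if len(q)>10:
            z=np.percentile(q[:,2],95); t=q[q[:,2]>z-.004]; A=np.c_[t[:,:2],np.ones(len(t))]; pl=np.linalg.lstsq(A,t[:,2],rcond=None)[0][:2]
            print(n,len(t),"top",z.round(4),np.round(cv2.minEnclosingCircle(t[:,:2].astype(np.float32))[0],4),"slope",pl.round(2))
        t=(P[...,1]<-.08)&(P[...,1]>-.40)&(P[...,0]>.48)&(P[...,0]<.68)&(P[...,2]>.079)&(P[...,2]<.089)
        num,lab,st,ce=cv2.connectedComponentsWithStats(t.astype(np.uint8))
        for i in range(1,num):
            if st[i,4]>30: q=P[lab==i]; print("  rackcup",np.round(cv2.minEnclosingCircle(q[:,:2].astype(np.float32))[0],4))
E
python3 -c "
from lid import *
lid(.12,.19,'side')
gplan([((.5455,.1278,.085),32,5),((.5455,.1278,.085),8,10)])"
```

```text
g [0.5424 0.1302 0.1227] q [-0.05 -0.1   2.46  1.36  0.43 -0.23] w 0.45308875576059665 F [ 0.1 -0.6 -0.5]
scene 270 top 0.1425 [0.5516 0.1292] slope [ 0.01 -0.03]
  rackcup [ 0.5979 -0.3002]
  rackcup [ 0.553  -0.1603]
l_side_7.3.png
side 25 top 0.1421 [0.552  0.1338] slope [-0.21 -0.08]
  rackcup [ 0.551 -0.164]
  rackcup [ 0.5974 -0.3034]
fast 12 0.23570046783952447
fast 13 0.33116318881661355
fast 14 0.4125466841745129
fast 15 0.4006230432228466
g [0.54271792 0.13102627 0.12316826] n 15 max 0.07690903718029501 0.0834386001800126 q [ 0.22 -0.04  2.52  3.58  0.13 -1.95]
[[-0.002, 0.005, -0.012, -0.052, 0.009, 0.055, 30], [-0.002, 0.0, 0.002, -0.053, 0.009, 0.055, 30], [-0.002, 0.0, 0.002, -0.053, 0.009, 0.055, 30], [-0.002, -0.0, 0.002, -0.053, 0.009, 0.055, 30], [-0.002, -0.0, 0.002, -0.053, 0.009, 0.055, 30]]
[[-0.059, -0.0, 0.059, -0.0, 0.006, -0.0, 30], [-0.059, 0.0, 0.059, -0.0, 0.006, -0.0, 30], [-0.059, 0.0, 0.059, -0.0, 0.006, -0.0, 30], [-0.059, 0.0, 0.059, -0.0, 0.006, -0.0, 30], [-0.059, 0.0, 0.059, -0.0, 0.006, -0.0, 30]]
[[-0.059, 0.0, 0.059, -0.0, 0.006, -0.0, 30], [-0.059, -0.0, 0.059, -0.0, 0.006, -0.0, 30], [-0.059, 0.0, 0.059, -0.0, 0.006, -0.0, 30], [-0.059, -0.0, 0.059, -0.0, 0.006, -0.0, 30], [-0.059, 0.0, 0.059, -0.0, 0.006, -0.0, 30]]
```

View pics/l_side_7.3.png

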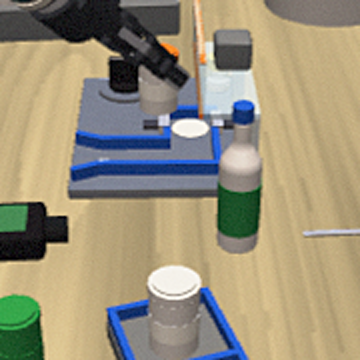

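Run:
```python
from h import *
c=cam("scene"); P=pts(c); hsv=cv2.cvtColor(c["image"],cv2.COLOR_RGB2HSV).astype(int)
m=(hsv[...,0]>4)&(hsv[...,0]<18)&(hsv[...,1]>140)&(abs(P[...,0]-.55)<.04)&(abs(P[...,1]-.13)<.04)&(P[...,2]>.125)&(P[...,2]<.15)
q=P[m]; print(m.sum(),q.min(0),q.max(0)); t=q[q[:,2]>.1385]; print(t.min(0),t.max(0),cv2.minEnclosingCircle(t[:,:2].astype(np.float32)))
# white body sides
w=(hsv[...,1]<60)&(hsv[...,2]>110)&(np.linalg.norm(P[...,:2]-[.55,.13],axis=-1)<.04)&(P[...,2]>.08)&(P[...,2]<.128)
for a in (.08,.09,.1,.11,.12):
    k=P[w&(P[...,2]>a)&(P[...,2]<a+.01)]
    if len(k)>5: print(a,len(k),k.min(0).round(4),k.max(0).round(4))
```

```text
388 [0.52154164 0.0912481  0.12837535] [0.58770696 0.1650357  0.14991843]
[0.52154164 0.0912481  0.13853504] [0.58770696 0.1650357  0.14991843] ((0.5642969012260437, 0.12771247327327728), 0.04333134740591049)
0.09 31 [0.5332 0.1165 0.0928] [0.5896 0.1475 0.0969]
0.1 45 [0.5352 0.1141 0.1017] [0.5881 0.1565 0.1099]
0.11 70 [0.5408 0.1144 0.1105] [0.588  0.1608 0.12  ]
0.12 114 [0.5361 0.1151 0.12  ] [0.5879 0.1624 0.1279]
```

Run:
```python
from p5 import *
for n in("scene","side"):
    c=dict(np.load(n+".npz")); P=pts(c); hsv=cv2.cvtColor(c["image"],cv2.COLOR_RGB2HSV).astype(int)
    b=(hsv[...,0]>103)&(hsv[...,0]<122)&(hsv[...,1]>120)&(P[...,2]>.025)&(P[...,2]<.032)&(P[...,0]>.485)&(P[...,0]<.53)&(P[...,1]>.08)&(P[...,1]<.18)
    y=P[b][:,1]; a=y[y<.128]; d=y[y>.128]; print(n,len(a),len(d),[np.percentile(v,[3,50,97]).round(4).tolist() if len(v)>3 else None for v in(a,d)])
    b=(hsv[...,0]>103)&(hsv[...,0]<122)&(hsv[...,1]>120)&(P[...,2]>.025)&(P[...,2]<.032)&(P[...,1]>.165)&(P[...,1]<.24)
    print(n,"cross rails x",np.histogram(P[b][:,0],bins=np.arange(.53,.62,.005)))
    c=cam(n); P=pts(c); hsv=cv2.cvtColor(c["image"],cv2.COLOR_RGB2HSV).astype(int)
    m=(hsv[...,0]>4)&(hsv[...,0]<18)&(hsv[...,1]>140)&(abs(P[...,0]-.545)<.03)&(abs(P[...,1]-.13)<.04)&(P[...,2]>.137)&(P[...,2]<.147)
    q=P[m]; q=q[q[:,0]<.567]; print("lid",len(q),np.round(cv2.minEnclosingCircle(q[:,:2].astype(np.float32))[0],4),cv2.minEnclosingCircle(q[:,:2].astype(np.float32))[1],q.min(0).round(4),q.max(0).round(4))
gplan([((.5455,.1285,.080),32,5),((.5455,.1285,.080),8,25)])
```

```text
scene 0 0 [None, None]
scene cross rails x (array([ 0,  0,  0, 12, 13, 13, 17, 12, 14, 15, 15, 12, 11,  5,  0, 10,  0]), array([0.53 , 0.535, 0.54 , 0.545, 0.55 , 0.555, 0.56 , 0.565, 0.57 ,
       0.575, 0.58 , 0.585, 0.59 , 0.595, 0.6  , 0.605, 0.61 , 0.615]))
lid 295 [0.5426 0.1288] 0.020663682371377945 [0.5239 0.1091 0.137 ] [0.5626 0.1493 0.1437]
side 64 43 [[0.0942, 0.0992, 0.106], [0.1486, 0.1525, 0.1566]]
side cross rails x (array([ 0,  0,  0, 10,  7,  5,  5,  5,  5,  7,  5,  0,  0,  0,  8,  2,  0]), array([0.53 , 0.535, 0.54 , 0.545, 0.55 , 0.555, 0.56 , 0.565, 0.57 ,
       0.575, 0.58 , 0.585, 0.59 , 0.595, 0.6  , 0.605, 0.61 , 0.615]))
lid 25 [0.552  0.1299] 0.013520230539143085 [0.5451 0.1174 0.1384] [0.561  0.1424 0.1419]
g [0.54324294 0.12888206 0.12341787] n 30 max 0.0870976463516667 0.03394112549695428 q [ 0.22 -0.03  2.52  3.55  0.14 -1.92]
[[-0.001, 0.005, -0.011, -0.058, 0.004, 0.064, 30], [-0.001, 0.0, 0.001, -0.059, 0.003, 0.064, 30], [-0.001, 0.0, 0.001, -0.059, 0.003, 0.064, 30], [-0.001, -0.0, 0.001, -0.059, 0.003, 0.064, 30], [-0.001, 0.0, 0.001, -0.059, 0.0
[... 458 characters left out ...]
02, -0.0, 30]]
[[-0.024, -0.0, 0.024, -0.0, 0.002, -0.0, 30], [-0.024, 0.0, 0.024, -0.0, 0.002, -0.0, 30], [-0.024, 0.0, 0.024, -0.0, 0.002, -0.0, 30], [-0.024, 0.0, 0.024, -0.0, 0.002, -0.0, 30], [-0.024, 0.0, 0.024, -0.0, 0.002, -0.0, 30]]
[[-0.024, -0.0, 0.024, -0.0, 0.002, -0.0, 30], [-0.024, -0.0, 0.024, -0.0, 0.002, -0.0, 30], [-0.024, 0.0, 0.024, -0.0, 0.002, -0.0, 30], [-0.024, -0.0, 0.024, -0.0, 0.002, -0.0, 30], [-0.024, 0.0, 0.024, -0.0, 0.002, -0.0, 30]]
[[-0.024, -0.0, 0.024, -0.0, 0.002, -0.0, 30], [-0.024, -0.0, 0.024, -0.0, 0.002, -0.0, 30], [-0.024, -0.0, 0.024, -0.0, 0.002, -0.0, 30], [-0.024, -0.0, 0.024, -0.0, 0.002, -0.0, 30], [-0.024, 0.0, 0.024, -0.0, 0.002, -0.0, 30]]
```

>>> play_rows(moves=[[[-0.001,0.005,-0.011,-0.058,0.004,0.064,30],[0,0,0,-0.059,0.003,0.064,30],[0,0,0,-0.059,0.003,0.064,30],[0,0,0,-0.059,0.003,0.064,30],[0,0,0,-0.059,0.003,0.064,30]]])

```text
time: 8.0
tool_pos: [0.558, 0.1345, 0.0669]
tcp_rot: [-2.616, -0.753, -1.085]
wrist_force: [0.7, -0.0, -0.3]
width: 0.456
grip_force: 40.4
```

>>> play_rows(moves=[[[-0.024,0.0,0.024,0,0.002,0,30],[-0.024,0,0.024,0,0.002,0,30],[-0.024,0,0.024,0,0.002,0,30],[-0.024,0.0,0.024,0,0.002,0,30],[-0.024,0,0.024,0,0.002,0,30]]])

```text
time: 8.42
tool_pos: [0.5588, 0.1339, 0.0679]
tcp_rot: [-2.67, -0.645, -1.108]
wrist_force: [0.8, -1.4, -1.0]
width: 0.461
grip_force: 40.4
```

>>> play_rows(moves=[[[-0.024,0.0,0.024,0,0.002,0,30],[-0.024,0,0.024,0,0.002,0,30],[-0.024,0,0.024,0,0.002,0,30],[-0.024,0.0,0.024,0,0.002,0,30],[-0.024,0,0.024,0,0.002,0,30]]])

```text
time: 8.83
tool_pos: [0.5591, 0.133, 0.068]
tcp_rot: [-2.72, -0.536, -1.13]
wrist_force: [0.7, 0.8, -0.5]
width: 0.457
grip_force: 40.4
```

>>> play_rows(moves=[[[-0.024,0.0,0.024,0,0.002,0,30],[-0.024,0,0.024,0,0.002,0,30],[-0.024,0,0.024,0,0.002,0,30],[-0.024,0.0,0.024,0,0.002,0,30],[-0.024,0,0.024,0,0.002,0,30]]])

```text
time: 9.25
tool_pos: [0.5594, 0.1321, 0.0679]
tcp_rot: [-2.767, -0.424, -1.149]
wrist_force: [1.4, -0.5, -1.7]
width: 0.458
grip_force: 40.4
```

>>> play_rows(moves=[[[-0.024,0.0,0.024,0,0.002,0,30],[-0.024,0,0.024,0,0.002,0,30],[-0.024,0,0.024,0,0.002,0,30],[-0.024,0.0,0.024,0,0.002,0,30],[-0.024,0,0.024,0,0.002,0,30]]])

```text
time: 9.67
tool_pos: [0.5596, 0.1312, 0.0678]
tcp_rot: [-2.809, -0.309, -1.166]
wrist_force: [0.5, 0.4, -1.2]
width: 0.458
grip_force: 40.4
```

>>> play_rows(moves=[[[-0.024,0.0,0.024,0,0.002,0,30],[-0.024,0,0.024,0,0.002,0,30],[-0.024,0,0.024,0,0.002,0,30],[-0.024,0.0,0.024,0,0.002,0,30],[-0.024,0,0.024,0,0.002,0,30]]])

```text
time: 10.08
tool_pos: [0.5597, 0.1304, 0.0678]
tcp_rot: [-2.847, -0.192, -1.182]
wrist_force: [0.5, -0.2, -0.9]
width: 0.459
grip_force: 40.4
```

```bash
python3 -c "
from lid import *
lid(.09,.11)
gplan([((.5455,.1283,.0595),8,8)])"
```

```text
g [0.5464 0.1286 0.0813] q [ 0.22 -0.03  2.51  3.58  0.14 -1.94] w 0.4589141881455423 F [ 0.5 -0.2 -0.9]
scene 64 top 0.1013 [0.5371 0.1363] slope [ 0.12 -0.04]
  rackcup [ 0.5977 -0.3019]
  rackcup [ 0.553  -0.1606]
side 91 top 0.101 [0.5553 0.1249] slope [-0.04 -0.07]
  rackcup [ 0.5518 -0.1646]
  rackcup [ 0.5966 -0.303 ]
g [0.54647929 0.1290048  0.08131741] n 8 max 0.027676705006196095 0.00670820393249937 q [ 0.22  0.03  2.52  3.43  0.2  -1.79]
[[0.0, -0.003, -0.006, -0.021, 0.001, 0.018, 30], [0.0, 0.0, -0.0, -0.02, 0.001, 0.018, 30], [0.0, -0.0, -0.0, -0.02, 0.001, 0.018, 30], [0.0, 0.0, -0.0, -0.02, 0.001, 0.018, 30], [0.0, 0.0, -0.0, -0.02, 0.001, 0.018, 30]]
[[0.0, 0.0, -0.0, -0.02, 0.001, 0.018, 30], [0.0, -0.0, -0.0, -0.02, 0.001, 0.018, 30], [0.0, 0.0, -0.0, -0.02, 0.001, 0.018, 30]]
```

>>> play_rows(moves=[[[0.0,-0.003,-0.006,-0.021,0.001,0.018,30],[0,0,0,-0.02,0.001,0.018,30],[0,0,0,-0.02,0.001,0.018,30],[0,0,0,-0.02,0.001,0.018,30],[0,0,0,-0.02,0.001,0.018,30]]])

```text
time: 10.6
tool_pos: [0.5593, 0.13, 0.0536]
tcp_rot: [-2.849, -0.2, -1.18]
wrist_force: [0.5, 0.8, -1.2]
width: 0.463
grip_force: 40.4
```

>>> play_rows(moves=[[[0,0,0,-0.02,0.001,0.018,30],[0,0,0,-0.02,0.001,0.018,30],[0,0,0,-0.02,0.001,0.018,30],[0,0,0,0,0,0,30],[0,0,0,0,0,0,30]]])

```text
time: 11.02
tool_pos: [0.559, 0.1298, 0.0458]
tcp_rot: [-2.849, -0.2, -1.18]
wrist_force: [-0.6, -1.4, 0.4]
width: 0.458
grip_force: 40.4
```

```bash
python3 -c "
from lid import *
lid(.07,.09,'side')"
```

```text
g [0.5457 0.1279 0.0592] q [ 0.22  0.03  2.52  3.44  0.2  -1.8 ] w 0.45783189776896327 F [-0.6 -1.4  0.4]
  rackcup [ 0.5989 -0.2986]
  rackcup [ 0.5537 -0.1597]
l_side_11.0.png
side 85 top 0.0795 [0.5394 0.1215] slope [-0.12 -0.14]
  rackcup [ 0.5527 -0.1642]
  rackcup [ 0.5976 -0.3031]
```

>>> play_rows(moves=[[[0,0,0,-0.004,0,0.004,30],[0,0,0,-0.004,0,0.004,30],[0,0,0,0,0,0,30]]])

```text
time: 11.37
tool_pos: [0.5596, 0.1299, 0.0455]
tcp_rot: [-2.848, -0.2, -1.182]
wrist_force: [-0.4, -0.1, 1.3]
width: 0.459
grip_force: 40.7
```

>>> play_rows(moves=[[[0,0,0,-0.004,0,0.004,30],[0,0,0,0,0,0,30],[0,0,0,0,0,0,30]]])

```text
time: 11.62
tool_pos: [0.5601, 0.1299, 0.0455]
tcp_rot: [-2.847, -0.199, -1.184]
wrist_force: [-1.9, -0.8, 4.6]
width: 0.459
grip_force: 41.0
```

```bash
python3 -c "
from lid import *
lid(.07,.09)
s=bot.read_state();g=s['tool_pos']-Ro.from_rotvec(s['tcp_rot']).apply([0,0,.019])
gplan([((.5775,.1283,g[2]),8,8)])"
```

```text
g [0.5468 0.1281 0.0589] q [ 0.22  0.03  2.52  3.43  0.21 -1.8 ] w 0.45864892513990463 F [-1.9 -0.8  4.6]
  rackcup [ 0.599  -0.3001]
  rackcup [ 0.5536 -0.1604]
side 96 top 0.0785 [0.5384 0.1222] slope [-0.09 -0.08]
  rackcup [ 0.5514 -0.164 ]
  rackcup [ 0.5965 -0.303 ]
g [0.54677565 0.12805245 0.05893507] n 8 max 0.03850973902793941 0.007874007874011811 q [ 0.2   0.09  2.46  3.36  0.2  -1.75]
[[0.001, -0.005, 0.006, 0.026, 0.005, 0.027, 30], [0.0, -0.0, -0.0, 0.027, 0.005, 0.027, 30], [0.0, 0.0, -0.0, 0.027, 0.005, 0.027, 30], [0.0, 0.0, -0.0, 0.027, 0.005, 0.027, 30], [0.0, -0.0, -0.0, 0.027, 0.005, 0.027, 30]]
[[0.0, 0.0, -0.0, 0.027, 0.005, 0.027, 30], [0.0, 0.0, -0.0, 0.027, 0.005, 0.027, 30], [0.0, 0.0, -0.0, 0.027, 0.005, 0.027, 30]]
```

>>> play_rows(moves=[[[0,0,0,0.027,0.005,0.027,30],[0,0,0,0.027,0.005,0.027,30],[0,0,0,0.027,0.005,0.027,30],[0,0,0,0.027,0.005,0.027,30]]])

```text
time: 12.05
tool_pos: [0.5753, 0.1301, 0.0453]
tcp_rot: [-2.848, -0.2, -1.183]
wrist_force: [-2.9, 0.7, 7.2]
width: 0.457
grip_force: 41.7
```

>>> play_rows(moves=[[[0,0,0,0.027,0.005,0.027,30],[0,0,0,0.027,0.005,0.027,30],[0,0,0,0.027,0.005,0.027,30],[0,0,0,0.02,0.005,0.02,30],[0,0,0,0,0,0,30]]])

```text
time: 12.47
tool_pos: [0.5901, 0.1301, 0.0453]
tcp_rot: [-2.848, -0.2, -1.183]
wrist_force: [1.0, 0.5, 1.6]
width: 0.459
grip_force: 41.2
```

```bash
python3 -c "
from lid import *
lid(.07,.09,'side')
s=bot.read_state();g=s['tool_pos']-Ro.from_rotvec(s['tcp_rot']).apply([0,0,.019])
gplan([((.5775,.1950,g[2]),8,14)])"
```

```text
g [0.5768 0.1282 0.0587] q [ 0.2   0.09  2.46  3.38  0.2  -1.76] w 0.458531298261244 F [1.  0.5 1.6]
  rackcup [ 0.599  -0.2998]
  rackcup [ 0.5539 -0.1609]
l_side_12.5.png
side 4 top 0.0839 [0.5769 0.103 ] slope [-0.63  0.63]
  rackcup [ 0.5524 -0.164 ]
  rackcup [ 0.597  -0.3028]
g [0.57658143 0.1281973  0.05866308] n 14 max 0.04752893855326457 0.007211102550927979 q [ 0.37  0.13  2.42  3.91  0.24 -2.16]
[[0.0, -0.004, 0.006, 0.005, -0.047, 0.005, 30], [0.0, 0.0, -0.0, 0.005, -0.047, 0.005, 30], [0.0, 0.0, -0.0, 0.005, -0.047, 0.005, 30], [0.0, 0.0, -0.0, 0.005, -0.047, 0.005, 30], [0.0, 0.0, -0.0, 0.005, -0.047, 0.005, 30]]
[[0.0, 0.0, -0.0, 0.005, -0.047, 0.005, 30], [0.0, -0.0, -0.0, 0.005, -0.047, 0.005, 30], [0.0, 0.0, -0.0, 0.005, -0.047, 0.005, 30], [0.0, 0.0, -0.0, 0.005, -0.047, 0.005, 30], [0.0, 0.0, -0.0, 0.005, -0.047, 0.005, 30]]
[[0.0, 0.0, -0.0, 0.005, -0.047, 0.005, 30], [0.0, 0.0, -0.0, 0.005, -0.047, 0.005, 30], [0.0, 0.0, -0.0, 0.005, -0.047, 0.005, 30], [0.0, -0.0, -0.0, 0.005, -0.047, 0.005, 30]]
```

>>> play_rows(moves=[[[0,0,0,0.005,-0.047,0.005,30],[0,0,0,0.005,-0.047,0.005,30],[0,0,0,0.005,-0.047,0.005,30],[0,0,0,0.005,-0.047,0.005,30],[0,0,0,0.005,-0.047,0.005,30]]])

```text
time: 12.98
tool_pos: [0.59, 0.1535, 0.0453]
tcp_rot: [-2.848, -0.198, -1.184]
wrist_force: [0.0, -2.5, 3.8]
width: 0.455
grip_force: 41.3
```

```bash
python3 -c "
from lid import *
s=bot.read_state();print(s['wrist_force'],s['q'].round(2))
gplan([((.5773,.1950,.0586),8,9)])"
```

```text
[ 0.04144592 -2.54091741  3.80299824] [ 0.27  0.1   2.45  3.59  0.21 -1.93]
g [0.57667774 0.15168344 0.05869893] n 9 max 0.048518037882832814 0.007874007874011811 q [ 0.37  0.13  2.42  3.91  0.24 -2.16]
[[0.001, -0.005, 0.006, 0.005, -0.048, 0.005, 30], [0.001, 0.0, -0.001, 0.005, -0.048, 0.005, 30], [0.001, -0.0, -0.001, 0.005, -0.048, 0.005, 30], [0.001, 0.0, -0.001, 0.005, -0.048, 0.005, 30], [0.001, 0.0, -0.001, 0.005, -0.048, 0.005, 30]]
[[0.001, -0.0, -0.001, 0.005, -0.048, 0.005, 30], [0.001, 0.0, -0.001, 0.005, -0.048, 0.005, 30], [0.001, 0.0, -0.001, 0.005, -0.048, 0.005, 30], [0.001, 0.0, -0.001, 0.005, -0.048, 0.005, 30]]
```

>>> play_rows(moves=[[[0,0,0,0.005,-0.048,0.005,30],[0,0,0,0.005,-0.048,0.005,30],[0,0,0,0.005,-0.048,0.005,30],[0,0,0,0.005,-0.048,0.005,30],[0,0,0,0.005,-0.048,0.005,30]]])

```text
time: 13.4
tool_pos: [0.5902, 0.1777, 0.0453]
tcp_rot: [-2.848, -0.198, -1.185]
wrist_force: [-1.2, -3.1, 4.7]
width: 0.459
grip_force: 41.3
```

>>> play_rows(moves=[[[0,0,0,0.005,-0.048,0.005,30],[0,0,0,0.005,-0.048,0.005,30],[0,0,0,0.005,-0.04,0.005,30],[0,0,0,0.003,-0.024,0.003,30],[0,0,0,0,0,0,30]]])

```text
time: 13.82
tool_pos: [0.5906, 0.1943, 0.0453]
tcp_rot: [-2.848, -0.199, -1.184]
wrist_force: [1.0, -0.9, 5.2]
width: 0.458
grip_force: 41.4
```

```bash
python3 -c "
from lid import *
lid(.07,.09)"
```

```text
g [0.5772 0.1925 0.0587] q [ 0.37  0.13  2.42  3.9   0.24 -2.15] w 0.4582955450282128 F [ 1.  -0.9  5.2]
  rackcup [ 0.5994 -0.2993]
  rackcup [ 0.5533 -0.1607]
side 7 top 0.0878 [0.5738 0.1643] slope [0.18 0.27]
  rackcup [ 0.5509 -0.1642]
  rackcup [ 0.597  -0.3032]
```

>>> play_rows(moves=[[[0,0,0,0.001,-0.015,0.001,30],[0,0,0,0.001,-0.015,0.001,30],[0,0,0,0,0,0,30]]])

```text
time: 14.17
tool_pos: [0.5905, 0.1968, 0.0453]
tcp_rot: [-2.848, -0.198, -1.184]
wrist_force: [0.5, -2.0, 6.1]
width: 0.46
grip_force: 41.4
```

>>> play_rows(moves=[[[0,0,0,0.001,-0.01,0.001,30],[0,0,0,0,0,0,30]]])

```text
time: 14.33
tool_pos: [0.5905, 0.1977, 0.0453]
tcp_rot: [-2.848, -0.198, -1.185]
wrist_force: [-0.4, -2.1, 6.4]
width: 0.458
grip_force: 41.4
```

>>> play_rows(moves=[[[0,0,0,0.001,-0.01,0.001,30],[0,0,0,0,0,0,30]]])

```text
time: 14.5
tool_pos: [0.5905, 0.1987, 0.0453]
tcp_rot: [-2.848, -0.198, -1.185]
wrist_force: [-0.4, -2.9, 6.0]
width: 0.458
grip_force: 41.4
```

>>> play_rows(moves=[[[0,0,0,0.001,-0.01,0.001,30],[0,0,0,0,0,0,30]]])

```text
time: 14.67
tool_pos: [0.5905, 0.1997, 0.0453]
tcp_rot: [-2.848, -0.198, -1.185]
wrist_force: [-0.5, -3.0, 6.6]
width: 0.456
grip_force: 41.4
```

>>> play_rows(moves=[[[0,0,0,0.001,-0.01,0.001,30],[0,0,0,0,0,0,30]]])

```text
time: 14.83
tool_pos: [0.5905, 0.2006, 0.0453]
tcp_rot: [-2.848, -0.198, -1.185]
wrist_force: [-0.3, -3.0, 5.4]
width: 0.459
grip_force: 41.4
```

>>> play_rows(moves=[[[0,0,0,0.0005,-0.008,0.0005,30],[0,0,0,0,0,0,30]]])

```text
time: 15.0
tool_pos: [0.5905, 0.2014, 0.0453]
tcp_rot: [-2.848, -0.198, -1.185]
wrist_force: [-0.1, -4.1, 6.2]
width: 0.461
grip_force: 41.4
```

>>> play_rows(moves=[[[0,0,0,0.0005,-0.008,0.0005,30],[0,0,0,0,0,0,30]]])

```text
time: 15.17
tool_pos: [0.5905, 0.2016, 0.0453]
tcp_rot: [-2.849, -0.197, -1.186]
wrist_force: [-0.9, -6.5, 7.4]
width: 0.456
grip_force: 41.6
```

Run:
```python
from h import *
s=bot.read_state(); print((s["tool_pos"]-Ro.from_rotvec(s["tcp_rot"]).apply([0,0,.019])).round(4))
a=cam("scene")["image"][210:390,270:450]; b=cam("side")["image"][140:240,200:320]
o=np.zeros((400,800,3),np.uint8); o[:,:400]=cv2.resize(a,(400,400),interpolation=cv2.INTER_CUBIC); o[:333,400:]=cv2.resize(b,(400,333),interpolation=cv2.INTER_CUBIC); save(o,"seat.png")
```

```text
[0.5772 0.1998 0.0587]
```

View pics/seat.png

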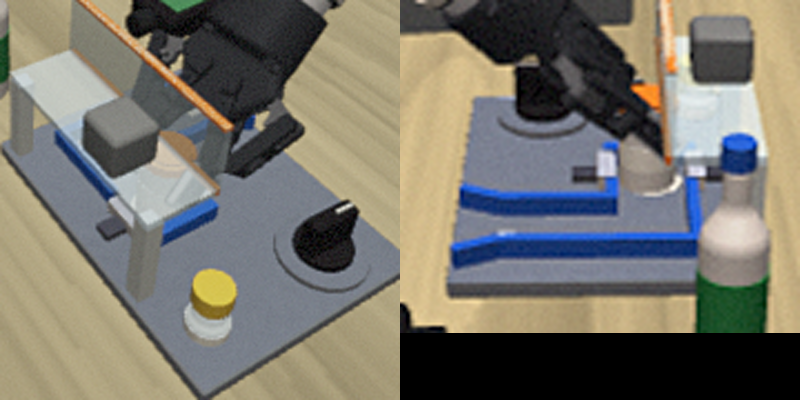

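The cup is against the stop (side force rising, motion stalled) and sits between the jaws; its base covers the disc at crop (648,185). I release and retreat along the tool axis.

>>> play_rows(moves=[[[0,0,0,0,0.004,0,30],[0,0,0,0,0,0,58],[0,0,0,0,0,0,58],[0,0,0,0,0,0,58],[0,0,0,0,0,0,58]]])

```text
time: 15.68
tool_pos: [0.5885, 0.2023, 0.0432]
tcp_rot: [-2.85, -0.201, -1.177]
wrist_force: [-0.1, -0.4, -0.6]
width: 0.676
grip_force: 0.0
```

Run:
```python
from ik import *
s=bot.read_state(); print(s["wrist_force"],s["width"],s["q"].round(2))
R0=Ro.from_rotvec(s["tcp_rot"]); q=s["q"]
for d in np.arange(.01,.131,.01):
    r=ik(s["tool_pos"]-R0.apply([0,0,d]),R0,q)
    if not r: print("fail",d);break
    q=r[0]
print("ret",q.round(2))
K=np.array([.5025,.2940,.037])
for fl in(0,1):
  for a in(-4,-76):
    R=pose(a,0)*(F if fl else Ro.identity())
    print(fl,a,[x.round(2).tolist() for x in ik(K,R)])
```

```text
[-0.05750136 -0.37880734 -0.61813902] 0.6758110150860107 [ 0.39  0.13  2.41  3.95  0.25 -2.18]
fail 0.05
ret [ 0.41  0.02  2.46  4.24  0.21 -2.47]
0 -4 [[0.49, 0.28, 1.97, -0.0, 0.89, -1.01]]
0 -76 [[0.49, 0.28, 1.97, 0.0, 0.89, 0.24]]
1 -4 [[0.49, 0.28, 1.97, -0.0, 0.89, 2.13]]
1 -76 []
```

```bash
cat > p6.py <<'E'
from ik import *
s=bot.read_state(); q=s["q"]; c0=tcp([0,0,0],Ro.identity()); R0=Ro.from_rotvec(s["tcp_rot"]); cup=s["tool_pos"]-R0.apply([0,0,.019])
p,R=s["tool_pos"],R0; out=[]; 
sched=[(d,8) for d in(.012,.024)]+[(.024+.01*i,8+3.0*i) for i in range(1,11)]
for d,az in sched:
    Ri=pose(az,45)*F; pi=tcp(cup,Ri)-Ri.apply([0,0,d]); r=ik(pi,Ri,q)
    if not r: print("fail",d,az); break
    out.append([round(float(v),3) for v in np.r_[(R.inv()*Ri).as_rotvec()/.5,R.inv().apply(pi-p)/.1]]+[58]); print(d,az,r[0].round(2),abs(r[0]-q).max().round(2)); q=r[0];p,R=pi,Ri
np.save("q6.npy",q)
for i in range(0,len(out),5): print(out[i:i+5])
R=pose(-4,0); t=ik(np.array([.5025,.2940,.15]),R,np.array([.49,.28,1.97,0,.89,-1.01]))[0]; print(t.round(2)); np.save("kn.npy",t)
P=jplan(t,30,50,q); print([x[0].round(3).tolist() for x in P[::3]])
E
python3 p6.py
```

```text
0.012 8 [ 0.39  0.1   2.43  4.    0.24 -2.24] 0.06
0.024 8 [ 0.4   0.06  2.44  4.09  0.23 -2.32] 0.08
0.034 11.0 [ 0.37  0.03  2.46  3.93  0.18 -2.23] 0.16
0.044 14.0 [ 0.33 -0.01  2.48  3.66  0.13 -2.02] 0.27
0.054 17.0 [ 0.29 -0.05  2.49  3.11  0.09 -1.54] 0.55
0.064 20.0 [ 0.25 -0.08  2.5   2.32  0.1  -0.83] 0.79
0.07400000000000001 23.0 [ 0.2  -0.11  2.51  1.82  0.15 -0.39] 0.5
0.08399999999999999 26.0 [ 0.15 -0.14  2.52  1.57  0.21 -0.22] 0.25
0.094 29.0 [ 0.1  -0.16  2.52  1.43  0.29 -0.15] 0.14
0.10400000000000001 32.0 [ 0.04 -0.18  2.51  1.33  0.37 -0.13] 0.09
0.11399999999999999 35.0 [-0.01 -0.19  2.51  1.26  0.45 -0.13] 0.08
0.124 38.0 [-0.07 -0.2   2.49  1.21  0.53 -0.15] 0.08
[[0.003, 0.004, 0.003, 0.0, -0.0, -0.12, 58], [0.0, 0.0, 0.0, -0.0, -0.0, -0.12, 58], [0.074, -0.0, -0.074, 0.0, 0.006, -0.1, 58], [0.074, 0.0, -0.074, 0.0, 0.009, -0.1, 58], [0.074, 0.0, -0.074, 0.0, 0.013, -0.1, 58]]
[[0.074, 0.0, -0.074, 0.0, 0.017, -0.1, 58], [0.074, -0.0, -0.074, 0.0, 0.02, -0.1, 58], [0.074, 0.0, -0.074, 0.0, 0.024, -0.1, 58], [0.074, 0.0, -0.074, 0.001, 0.028, -0.099, 58], [0.
[... 1346 characters left out ...]
 0.01, 0.01, 0.0, 50], [0.065, -0.02, -0.145, 0.0, 0.01, -0.0, 50], [0.065, -0.02, -0.144, -0.0, 0.01, -0.0, 50], [0.066, -0.02, -0.142, -0.01, 0.01, -0.01, 50], [0.067, -0.02, -0.141, -0.01, 0.01, -0.01, 50]]
[[0.068, -0.02, -0.139, -0.02, 0.01, -0.02, 50], [0.069, -0.02, -0.138, -0.02, 0.01, -0.02, 50], [0.069, -0.02, -0.136, -0.03, 0.01, -0.02, 50], [0.07, -0.02, -0.134, -0.03, 0.01, -0.03, 50], [0.071, -0.02, -0.132, -0.04, 0.01, -0.03, 50]]
[[0.517, 0.155, 0.131], [0.515, 0.189, 0.136], [0.51, 0.219, 0.138], [0.503, 0.243, 0.138], [0.495, 0.263, 0.137], [0.488, 0.276, 0.136], [0.484, 0.285, 0.135], [0.482, 0.29, 0.135], [0.485, 0.293, 0.137], [0.492, 0.293, 0.142], [0.503, 0.294, 0.15]]
```

>>> play_rows(moves=[[[0.003,0.004,0.003,0,0,-0.12,58],[0,0,0,0,0,-0.12,58],[0.074,0,-0.074,0,0.006,-0.1,58],[0.037,0,-0.037,0,0.004,-0.05,58],[0.037,0,-0.037,0,0.005,-0.05,58]]])

```text
time: 16.1
tool_pos: [0.558, 0.1962, 0.075]
tcp_rot: [-2.797, -0.345, -1.16]
wrist_force: [0.6, -0.9, -0.6]
width: 0.676
grip_force: 0.0
```

Run:
```python
from ik import *
s=bot.read_state(); print(s["wrist_force"],s["q"].round(2),s["tool_pos"].round(3))
P=jplan(np.load("q6.npy"),18,58)
for p,R in P[::3]: z=R.apply([0,0,1]); print(p.round(3),"az",np.degrees(np.arctan2(z[1],z[0])).round(1),"tilt",np.degrees(np.arccos(-z[2])).round(1))
```

```text
[ 0.61024159 -0.87022131 -0.61406642] [ 0.33 -0.01  2.48  3.65  0.13 -2.02] [0.558 0.196 0.075]
max 0.21189620100417092 0.11230761327710602 dq 1.628824694118384 path [[0.56, 0.2, 0.07], [0.6, 0.17, 0.15], [0.59, 0.18, 0.17], [0.52, 0.15, 0.13]]
[[-0.014, 0.074, -0.03, 0.15, 0.1, -0.03, 58], [-0.004, 0.073, -0.03, 0.15, 0.08, -0.03, 58], [0.005, 0.07, -0.031, 0.14, 0.07, -0.03, 58], [0.015, 0.066, -0.031, 0.13, 0.05, -0.03, 58], [0.025, 0.06, -0.032, 0.12, 0.03, -0.03, 58]]
[[0.033, 0.052, -0.032, 0.11, 0.02, -0.03, 58], [0.041, 0.043, -0.032, 0.09, 0.0, -0.03, 58], [0.048, 0.033, -0.032, 0.07, -0.01, -0.03, 58], [0.054, 0.021, -0.031, 0.04, -0.02, -0.04, 58], [0.059, 0.008, -0.03, 0.02, -0.03, -0.04, 58]]
[[0.061, -0.006, -0.029, -0.01, -0.04, -0.04, 58], [0.062, -0.021, -0.027, -0.03, -0.04, -0.05, 58], [0.062, -0.036, -0.025, -0.06, -0.04, -0.05, 58], [0.059, -0.051, -0.023, -0.09, -0.04, -0.05, 58], [0.055, -0.066, -0.019, -0.12, -0.04, -0.06, 58]]
[[0.048, -0.081, -0.016, -0.15, -0.03, -0.06, 58], [0.04, -0.095, -0.012, -0.18, -0.02, -0.06, 58], [0.03, -0.108, -0.007, -0.2, -0.0, -0.07, 58]]
[0.558 0.196 0.075] az 14.1 tilt 45.0
[0.588 0.179 0.113] az 13.8 tilt 51.3
[0.605 0.175 0.147] az 16.7 tilt 56.2
[0.605 0.179 0.169] az 21.8 tilt 58.7
[0.589 0.184 0.174] az 27.9 tilt 57.8
[0.558 0.179 0.16 ] az 33.7 tilt 53.2
[0.517 0.155 0.131] az 38.0 tilt 45.0
```

```bash
cat > p7.py <<'E'
from ik import *
s=bot.read_state(); q=s["q"]; p=s["tool_pos"]; R=Ro.from_rotvec(s["tcp_rot"]); p0=p.copy()
cup=np.array([.5752,.2004,.0566])  # approx grasp ref
out=[]
def pt(t):
    Ri=pose(14.1+24*t,45)*F; return tcp(cup,Ri)-Ri.apply([0,0,.044+.08*t]),Ri
off=p0-pt(0)[0]; print("off",off.round(4)); t=0
while t<1:
    dt=min(.1,1-t)
    while True:
        pi,Ri=pt(t+dt); pi=pi+off*(1-t-dt); r=ik(pi,Ri,q)
        if r and abs(r[0]-q).max()<.15: break
        dt*=.8
    t+=dt; q=r[0]; out.append([round(float(v),3) for v in np.r_[(R.inv()*Ri).as_rotvec()/.5,R.inv().apply(pi-p)/.1]]+[58]); p,R=pi,Ri
print(len(out),q.round(2),p.round(3))
for i in range(0,len(out),5): print(out[i:i+5])
E
python3 p7.py
```

```text
off [-0.0001  0.0001  0.0007]
21 [-0.07 -0.2   2.49  1.21  0.53 -0.15] [0.517 0.155 0.131]
[[0.025, -0.002, -0.025, -0.0, 0.004, -0.033, 58], [0.019, -0.0, -0.019, -0.0, 0.003, -0.026, 58], [0.016, 0.0, -0.016, -0.0, 0.003, -0.021, 58], [0.012, -0.0, -0.012, -0.0, 0.002, -0.017, 58], [0.012, -0.0, -0.012, -0.0, 0.002, -0.017, 58]]
[[0.012, 0.0, -0.012, -0.0, 0.002, -0.017, 58], [0.012, -0.0, -0.012, -0.0, 0.002, -0.017, 58], [0.012, -0.0, -0.012, -0.0, 0.003, -0.017, 58], [0.012, 0.0, -0.012, -0.0, 0.003, -0.017, 58], [0.012, 0.0, -0.012, -0.0, 0.003, -0.017, 58]]
[[0.016, 0.0, -0.016, -0.0, 0.004, -0.021, 58], [0.019, -0.0, -0.019, -0.0, 0.005, -0.026, 58], [0.024, 0.0, -0.024, -0.0, 0.006, -0.033, 58], [0.03, 0.0, -0.03, -0.0, 0.009, -0.041, 58], [0.038, 0.0, -0.038, -0.0, 0.012, -0.051, 58]]
[[0.059, -0.0, -0.059, -0.0, 0.021, -0.079, 58], [0.059, 0.0, -0.059, -0.0, 0.023, -0.079, 58], [0.059, 0.0, -0.059, -0.0, 0.026, -0.079, 58], [0.059, 0.0, -0.059, -0.0, 0.028, -0.079, 58], [0.059, -0.0, -0.059, -0.0, 0.03, -0.079, 58]]
[[0.023, 0.0, -0.023, -0.0, 0.012, -0.03, 58]]
```

>>> play_rows(moves=[[[0.025,-0.002,-0.025,0,0.004,-0.033,58],[0.019,0,-0.019,0,0.003,-0.026,58],[0.016,0.0,-0.016,0,0.003,-0.021,58],[0.012,0,-0.012,0,0.002,-0.017,58],[0.012,0,-0.012,0,0.002,-0.017,58]]])

```text
time: 16.52
tool_pos: [0.5509, 0.1925, 0.0828]
tcp_rot: [-2.768, -0.424, -1.146]
wrist_force: [-0.5, -0.5, 0.1]
width: 0.681
grip_force: 0.0
```

>>> play_rows(moves=[[[0.012,0.0,-0.012,0,0.002,-0.017,58],[0.012,0,-0.012,0,0.002,-0.017,58],[0.012,0,-0.012,0,0.003,-0.017,58],[0.012,0.0,-0.012,0,0.003,-0.017,58],[0.012,0.0,-0.012,0,0.003,-0.017,58]]])

```text
time: 16.93
tool_pos: [0.5457, 0.1894, 0.0888]
tcp_rot: [-2.746, -0.48, -1.137]
wrist_force: [-0.3, -0.2, -0.3]
width: 0.682
grip_force: 0.0
```

>>> play_rows(moves=[[[0.016,0.0,-0.016,0,0.004,-0.021,58],[0.019,0,-0.019,0,0.005,-0.026,58],[0.024,0.0,-0.024,0,0.006,-0.033,58],[0.03,0.0,-0.03,0,0.009,-0.041,58],[0.038,0.0,-0.038,0,0.012,-0.051,58]]])

```text
time: 17.35
tool_pos: [0.5354, 0.1819, 0.1008]
tcp_rot: [-2.693, -0.599, -1.115]
wrist_force: [-0.0, -0.1, 1.0]
width: 0.679
grip_force: 0.0
```

>>> play_rows(moves=[[[0.059,0,-0.059,0,0.021,-0.079,58],[0.059,0.0,-0.059,0,0.023,-0.079,58],[0.059,0.0,-0.059,0,0.026,-0.079,58],[0.059,0.0,-0.059,0,0.028,-0.079,58],[0.059,0,-0.059,0,0.03,-0.079,58]]])

```text
time: 17.77
tool_pos: [0.5175, 0.1567, 0.1291]
tcp_rot: [-2.558, -0.857, -1.059]
wrist_force: [0.9, -0.1, 0.5]
width: 0.68
grip_force: 0.0
```

Run:
```python
from ik import *
s=bot.read_state(); print(s["wrist_force"],s["q"].round(2),s["tool_pos"].round(3))
mid=ik(np.array([.47,.20,.20]),pose(10,20)*F,s["q"])
t=np.load("kn.npy"); t2=ik(np.array([.5025,.2940,.17]),pose(-4,0),t)[0]; np.save("kn.npy",t2)
P=jplan(t2,30,50); print([x[0].round(3).tolist() for x in P[::3]])
# knob: compare both initial views
for n in("scene","side"):
    c=cam(n); P=pts(c); V=c["image"].max(-1)
    m=(V<70)&(np.linalg.norm(P[...,:2]-[.5025,.294],axis=-1)<.035)&(P[...,2]>.048)&(P[...,2]<.066); q=P[m]
    print(n,m.sum(),q[:,2].max() if len(q) else 0,cv2.minAreaRect((q[q[:,2]>.054][:,:2]*1000).astype(np.float32)) if len(q) else 0)
```

```text
[ 0.92750986 -0.14245217  0.46533997] [-0.05 -0.2   2.5   1.22  0.5  -0.14] [0.518 0.157 0.129]
max 0.1341640786499874 0.17660407696313243 dq 0.4889304746702967 path [[0.52, 0.16, 0.13], [0.51, 0.22, 0.14], [0.5, 0.27, 0.15], [0.48, 0.29, 0.15], [0.48, 0.3, 0.15], [0.5, 0.29, 0.17]]
[[0.063, -0.018, -0.164, 0.08, -0.1, 0.04, 50], [0.063, -0.018, -0.163, 0.08, -0.09, 0.04, 50], [0.063, -0.017, -0.163, 0.08, -0.08, 0.03, 50], [0.063, -0.017, -0.162, 0.08, -0.08, 0.03, 50], [0.063, -0.017, -0.162, 0.07, -0.07, 0.03, 50]]
[[0.063, -0.017, -0.161, 0.07, -0.06, 0.03, 50], [0.063, -0.017, -0.161, 0.07, -0.06, 0.03, 50], [0.062, -0.017, -0.16, 0.07, -0.05, 0.03, 50], [0.062, -0.017, -0.159, 0.07, -0.04, 0.03, 50], [0.062, -0.017, -0.158, 0.06, -0.04, 0.03, 50]]
[[0.062, -0.017, -0.158, 0.06, -0.03, 0.02, 50], [0.062, -0.017, -0.157, 0.06, -0.03, 0.02, 50], [0.063, -0.017, -0.156, 0.05, -0.02, 0.02, 50], [0.063, -0.018, -0.155, 0.05, -0.02, 0.02, 50], [0.063, -0.018, -0.154, 0.04, -0.01, 0.01, 50]]
[[0.063, -0.018, -0.153, 0.04, -0.01, 0.01, 50], [0.064, -0.018, -0.152, 0.03, -0.0, 0.01, 50],
[... 419 characters left out ...]
, [0.071, -0.02, -0.136, -0.03, 0.01, -0.03, 50], [0.072, -0.02, -0.134, -0.03, 0.01, -0.03, 50], [0.073, -0.02, -0.132, -0.04, 0.0, -0.04, 50], [0.074, -0.02, -0.13, -0.04, 0.0, -0.04, 50]]
[[0.518, 0.157, 0.129], [0.517, 0.193, 0.137], [0.512, 0.224, 0.141], [0.505, 0.25, 0.144], [0.497, 0.269, 0.145], [0.49, 0.283, 0.146], [0.485, 0.292, 0.146], [0.483, 0.296, 0.148], [0.485, 0.297, 0.152], [0.492, 0.296, 0.159], [0.503, 0.294, 0.17]]
scene 218 0.06045338577594018 ((504.0159606933594, 294.557373046875), (13.634867668151855, 41.049560546875), 87.65152740478516)
side 67 0.05814922526169498 ((500.41326904296875, 288.49212646484375), (10.597821235656738, 33.65906524658203), 89.34976196289062)
```

>>> play_rows(moves=[[[0,0,0,0.1,0,-0.1,50],[0,0,0,0.1,0,-0.1,50]]])

```text
time: 18.03
tool_pos: [0.5173, 0.1568, 0.156]
tcp_rot: [-2.561, -0.851, -1.057]
wrist_force: [0.2, 1.0, 0.6]
width: 0.583
grip_force: 0.0
```

>>> play_rows(moves=[[[0.063,-0.018,-0.164,0.08,-0.1,0.04,50],[0.063,-0.018,-0.163,0.08,-0.09,0.04,50],[0.063,-0.017,-0.163,0.08,-0.08,0.03,50],[0.063,-0.017,-0.162,0.08,-0.08,0.03,50],[0.063,-0.017,-0.162,0.07,-0.07,0.03,50]]])

```text
time: 18.45
tool_pos: [0.5154, 0.2164, 0.1691]
tcp_rot: [-2.337, -1.457, -0.992]
wrist_force: [-0.1, 0.1, -0.3]
width: 0.588
grip_force: 0.0
```

>>> play_rows(moves=[[[0.063,-0.017,-0.161,0.07,-0.06,0.03,50],[0.063,-0.017,-0.161,0.07,-0.06,0.03,50],[0.062,-0.017,-0.16,0.07,-0.05,0.03,50],[0.062,-0.017,-0.159,0.07,-0.04,0.03,50],[0.062,-0.017,-0.158,0.06,-0.04,0.03,50]]])

```text
time: 18.87
tool_pos: [0.5034, 0.2595, 0.1725]
tcp_rot: [-2.012, -1.991, -0.879]
wrist_force: [0.6, -0.5, 1.4]
width: 0.59
grip_force: 0.0
```

>>> play_rows(moves=[[[0.062,-0.017,-0.158,0.06,-0.03,0.02,50],[0.062,-0.017,-0.157,0.06,-0.03,0.02,50],[0.063,-0.017,-0.156,0.05,-0.02,0.02,50],[0.063,-0.018,-0.155,0.05,-0.02,0.02,50],[0.063,-0.018,-0.154,0.04,-0.01,0.01,50]]])

```text
time: 19.28
tool_pos: [0.4896, 0.2858, 0.1735]
tcp_rot: [-1.6, -2.441, -0.721]
wrist_force: [-0.5, -0.3, -0.3]
width: 0.59
grip_force: 0.0
```

Run:
```python
from ik import *
s=bot.read_state(); print(s["wrist_force"],s["q"].round(2),s["tool_pos"].round(3))
P=jplan(np.load("kn.npy"),15,50); print([x[0].round(3).tolist() for x in P[::3]])
```

```text
[-0.47225513 -0.29064513 -0.32667894] [ 0.22 -0.06  2.16  0.58  0.86 -0.53] [0.49  0.286 0.174]
max 0.044721359549995794 0.16431068133265106 dq 0.46268409556725204 path [[0.49, 0.29, 0.17], [0.48, 0.29, 0.17], [0.49, 0.29, 0.17]]
[[0.063, -0.023, -0.15, 0.02, -0.01, 0.02, 50], [0.063, -0.022, -0.149, 0.02, -0.01, 0.02, 50], [0.064, -0.022, -0.148, 0.02, -0.01, 0.02, 50], [0.064, -0.022, -0.147, 0.01, -0.0, 0.02, 50], [0.065, -0.021, -0.146, 0.01, -0.0, 0.01, 50]]
[[0.065, -0.021, -0.145, 0.0, 0.0, 0.01, 50], [0.066, -0.02, -0.144, -0.0, 0.0, 0.01, 50], [0.066, -0.02, -0.143, -0.01, 0.0, 0.0, 50], [0.067, -0.02, -0.142, -0.01, 0.01, 0.0, 50], [0.068, -0.019, -0.141, -0.02, 0.01, -0.0, 50]]
[[0.068, -0.019, -0.139, -0.02, 0.01, -0.0, 50], [0.069, -0.018, -0.138, -0.02, 0.01, -0.01, 50], [0.07, -0.018, -0.137, -0.03, 0.01, -0.01, 50], [0.071, -0.017, -0.135, -0.03, 0.01, -0.01, 50], [0.072, -0.017, -0.133, -0.04, 0.0, -0.02, 50]]
[[0.49, 0.286, 0.174], [0.485, 0.292, 0.169], [0.484, 0.295, 0.166], [0.486, 0.295, 0.164], [0.492, 0.295, 0.166], [0.503, 0.294, 0.17]]
```

>>> play_rows(moves=[[[0.063,-0.023,-0.15,0.02,-0.01,0.02,50],[0.063,-0.022,-0.149,0.02,-0.01,0.02,50],[0.064,-0.022,-0.148,0.02,-0.01,0.02,50],[0.064,-0.022,-0.147,0.01,0,0.02,50],[0.065,-0.021,-0.146,0.01,0,0.01,50]]])

```text
time: 19.7
tool_pos: [0.4838, 0.2947, 0.1669]
tcp_rot: [-1.14, -2.79, -0.514]
wrist_force: [0.9, -0.1, -0.5]
width: 0.586
grip_force: 0.0
```

>>> play_rows(moves=[[[0.065,-0.021,-0.145,0.0,0.0,0.01,50],[0.066,-0.02,-0.144,0,0.0,0.01,50],[0.066,-0.02,-0.143,-0.01,0.0,0.0,50],[0.067,-0.02,-0.142,-0.01,0.01,0.0,50],[0.068,-0.019,-0.141,-0.02,0.01,0,50]]])

```text
time: 20.12
tool_pos: [0.4884, 0.2951, 0.165]
tcp_rot: [-0.633, -3.025, -0.272]
wrist_force: [0.8, 0.1, -0.2]
width: 0.587
grip_force: 0.0
```

>>> play_rows(moves=[[[0.068,-0.019,-0.139,-0.02,0.01,0,50],[0.069,-0.018,-0.138,-0.02,0.01,-0.01,50],[0.07,-0.018,-0.137,-0.03,0.01,-0.01,50],[0.071,-0.017,-0.135,-0.03,0.01,-0.01,50],[0.072,-0.017,-0.133,-0.04,0.0,-0.02,50]]])

```text
time: 20.53
tool_pos: [0.5031, 0.2951, 0.1698]
tcp_rot: [-0.111, -3.139, -0.0]
wrist_force: [0.3, 0.1, -0.6]
width: 0.587
grip_force: 0.0
```

Run:
```python
from ik import *
s=bot.read_state(); print(s["wrist_force"],s["q"].round(2),s["tool_pos"].round(3))
c=cam("wrist"); P=pts(c); V=c["image"].max(-1)
m=((V<75)&(np.linalg.norm(P[...,:2]-[.5025,.294],axis=-1)<.03)&(P[...,2]>.054)&(P[...,2]<.064)); q=P[m]; print("bar",m.sum(),np.median(q[:,2]),cv2.minAreaRect((q[:,:2]*1000).astype(np.float32)))
save(c["image"],"w2.png")
plan([.5025,.2943,.037],pose(-3,0),10,50)
```

```text
[ 0.28754433  0.10611001 -0.62781812] [ 0.49  0.14  1.87  0.    1.13 -1.01] [0.503 0.295 0.17 ]
bar 681 0.05760616946684115 ((499.51580810546875, 292.51214599609375), (13.704142570495605, 41.111534118652344), 86.26446533203125)
max shift 0.13303007178829906 turn 0.003
[[-0.0, 0.0, -0.003, 0.002, -0.002, 0.133, 50], [-0.0, 0.0, -0.003, 0.002, -0.002, 0.133, 50], [-0.0, 0.0, -0.003, 0.002, -0.002, 0.133, 50], [-0.0, 0.0, -0.003, 0.002, -0.002, 0.133, 50], [-0.0, 0.0, -0.003, 0.002, -0.002, 0.133, 50]]
[[-0.0, 0.0, -0.003, 0.001, -0.002, 0.133, 50], [-0.0, 0.0, -0.003, 0.001, -0.002, 0.133, 50], [-0.0, 0.0, -0.003, 0.001, -0.002, 0.133, 50], [-0.0, 0.0, -0.003, 0.001, -0.002, 0.133, 50], [-0.0, 0.0, -0.003, 0.001, -0.002, 0.133, 50]]
```

View pics/w2.png

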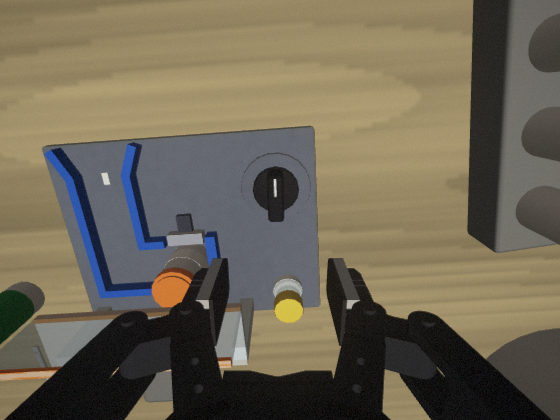

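The wrist view shows the knob bar at (276,193), centred between the fingers, and the cup standing at the front jaw (178,275). I go down to the bar.

>>> play_rows(moves=[[[0,0,0,-0.002,0.003,0.13,50],[0,0,0,0.003,-0.003,0.133,50],[0,0,0,0.003,-0.003,0.133,50],[0,0,0,0.003,-0.003,0.133,50],[0,0,0,0.003,-0.003,0.133,50]]])

```text
time: 21.0
tool_pos: [0.5016, 0.2921, 0.1022]
tcp_rot: [-0.119, -3.137, -0.0]
wrist_force: [0.6, 0.3, -0.5]
width: 0.583
grip_force: 0.0
```

>>> play_rows(moves=[[[0,0,0,0.001,-0.002,0.133,50],[0,0,0,0,-0.002,0.133,50],[0,0,0,0,-0.002,0.133,50],[0,0,0,0,-0.002,0.133,50],[0,0,0,0,0,0.11,50]]])

```text
time: 21.42
tool_pos: [0.5024, 0.2919, 0.0389]
tcp_rot: [-0.118, -3.139, -0.001]
wrist_force: [0.3, 0.4, 0.0]
width: 0.585
grip_force: 0.0
```

>>> play_rows(moves=[[[0,0,0,0,0,0,50],[0,0,0,0,0,0,50]]])

```text
time: 21.58
tool_pos: [0.5021, 0.2919, 0.0396]
tcp_rot: [-0.117, -3.138, 0.0]
wrist_force: [0.2, 0.9, 0.3]
width: 0.589
grip_force: 0.0
```

>>> play_rows(moves=[[[0,0,0,0,0.018,0.01,50],[0,0,0,0,0,0,25],[0,0,0,0,0,0,25],[0,0,0,0,0,0,25],[0,0,0,0,0,0,5]]], newtons=60)

```text
time: 22.0
tool_pos: [0.5031, 0.2939, 0.0403]
tcp_rot: [0.116, 3.139, 0.001]
wrist_force: [-2.0, -13.9, 10.6]
width: 0.167
grip_force: 8.7
```

>>> play_rows(moves=[[[0,0,0,0,0,0,5],[0,0,0,0,0,0,5],[0,0,0,0,0,0,5],[0,0,0,0,0,0,5]]])

```text
time: 22.33
tool_pos: [0.5031, 0.2934, 0.0406]
tcp_rot: [0.117, 3.139, -0.0]
wrist_force: [-1.3, -4.0, 5.3]
width: 0.148
grip_force: 59.6
```

Run:
```python
from ik import *
s=bot.read_state(); print(s["q"].round(3),s["tool_pos"],s["tcp_rot"],s["torque"],s["wrist_force"])
```

```text
[ 0.485  0.279  1.968 -0.     0.894 -1.011] [0.50305382 0.29336615 0.04055214] [ 1.16623208e-01  3.13894121e+00 -1.70481042e-04] [-0.6202765   0.25218422  0.06745089] [-1.34045177 -4.00188978  5.27859078]
```

>>> play_rows(moves=[[[0,0,0.2,0,0,0,5],[0,0,0.2,0,0,0,5],[0,0,0.2,0,0,0,5],[0,0,0.2,0,0,0,5],[0,0,0,0,0,0,5]]])

```text
time: 22.75
tool_pos: [0.5028, 0.2924, 0.0405]
tcp_rot: [0.744, 3.052, -0.003]
wrist_force: [-1.9, -7.0, 6.7]
width: 0.149
grip_force: 59.8
```

>>> play_rows(moves=[[[0,0,0.2,0,0,0,5],[0,0,0.2,0,0,0,5],[0,0,0.2,0,0,0,5],[0,0,0.2,0,0,0,5],[0,0,0,0,0,0,5]]])

```text
time: 23.17
tool_pos: [0.5022, 0.2917, 0.0405]
tcp_rot: [-1.335, -2.843, 0.006]
wrist_force: [-3.5, -8.8, 10.2]
width: 0.148
grip_force: 60.1
```

Run:
```python
from ik import *
s=bot.read_state(); R=Ro.from_rotvec(s["tcp_rot"]); y=R.apply([0,1,0]); print(s["q"].round(3),"knob",np.pi/2-np.arctan2(y[1],y[0]),s["tool_pos"],s["torque"],s["wrist_force"])
```

```text
[ 0.485  0.279  1.969 -0.003  0.897 -0.207] knob 0.8781519916671102 [0.5022246  0.29169112 0.04052167] [-1.49598995  0.51059447 -0.04493751] [-3.52842372 -8.84714019 10.15286847]
```

>>> play_rows(moves=[[[0,0,0.2,0,0,0,5],[0,0,0.14,0,0,0,5],[0,0,0,0,0,0,5]]])

```text
time: 23.42
tool_pos: [0.5019, 0.2915, 0.0405]
tcp_rot: [-1.57, -2.721, 0.007]
wrist_force: [-3.4, -10.2, 10.3]
width: 0.145
grip_force: 60.3
```

```bash
cat > k.py <<'E'
from ik import *
s=bot.read_state(); R=Ro.from_rotvec(s["tcp_rot"]); y=R.apply([0,1,0]); print(s["q"].round(3),"knob",np.pi/2-np.arctan2(y[1],y[0]),s["tool_pos"],s["torque"].round(2),s["wrist_force"].round(1))
E
python3 k.py
```

```text
[ 0.485  0.279  1.969 -0.003  0.897 -0.038] knob 1.0467134578430364 [0.50186861 0.29146486 0.04048736] [-1.58  0.67  0.03] [ -3.4 -10.2  10.3]
```

>>> play_rows(moves=[[[0,0,0.2,0,0,0,5],[0,0,0.14,0,0,0,5],[0,0,0,0,0,0,5],[0,0,0,0,0,0,5]]])

```text
time: 23.75
tool_pos: [0.5015, 0.2913, 0.0405]
tcp_rot: [1.791, 2.581, -0.008]
wrist_force: [-4.4, -9.8, 11.6]
width: 0.15
grip_force: 60.6
```

```bash
python3 k.py
python3 - <<'E'
from h import *
for n in("side",):
    b=cam(n)["image"][140:240,200:320]; save(cv2.resize(b,(480,400),interpolation=cv2.INTER_CUBIC),"fin.png")
E
```

```text
[ 0.485  0.278  1.97  -0.003  0.898  0.129] knob 1.2129449028299841 [0.50154418 0.29128743 0.0404968 ] [-1.68  0.84  0.37] [-4.4 -9.8 11.6]
```

>>> play_rows(moves=[[[0,0,0.12,0,0,0,5],[0,0,0,0,0,0,5],[0,0,0,0,0,0,5]]])

```text
time: 24.05
tool_pos: [0.5014, 0.2912, 0.0405]
tcp_rot: [1.867, 2.527, -0.009]
wrist_force: [-5.0, -10.3, 12.7]
width: 0.147
grip_force: 60.9
```

```bash
python3 k.py
```

```text
[ 0.485  0.278  1.97  -0.003  0.898  0.188] knob 1.2725147007137978 [0.5014079  0.29120139 0.04048497] [-1.71  0.84  0.46] [ -5.  -10.3  12.7]
```

Gripped firmly, with torque rising. I open the fingers and lift straight up.

>>> play_rows(moves=[[[0,0,0,0,0,0,40],[0,0,0,0,0,0,40],[0,0,0,0,0,0,40],[0,0,0,0,0,-0.1,40],[0,0,0,0,0,-0.2,40]]])

```text
time: 24.47
tool_pos: [0.5006, 0.293, 0.0676]
tcp_rot: [-1.868, -2.522, 0.007]
wrist_force: [-0.9, -0.3, -0.7]
width: 0.467
grip_force: 0.0
```

>>> play_rows(moves=[[[0,0,0,0,0,-0.3,40],[0,0,0,0,0,-0.3,40],[0,0,0,0,0,-0.3,40],[0,0,0,0,0,-0.2,40],[0,0,0,0,0,0,40]]])

```text
time: 24.88
tool_pos: [0.5064, 0.2961, 0.1868]
tcp_rot: [1.866, 2.521, 0.018]
wrist_force: [0.3, 0.6, 0.4]
width: 0.464
grip_force: 0.0
```

Run:
```python
from h import *
s=bot.read_state(); print(s["tool_pos"],s["wrist_force"])
w=cam("wrist"); P=pts(w); V=w["image"].max(-1)
m=((V<75)&(np.linalg.norm(P[...,:2]-[.502,.293],axis=-1)<.03)&(P[...,2]>.054)&(P[...,2]<.064)); print("bar",m.sum(),cv2.minAreaRect((P[m][:,:2]*1000).astype(np.float32)))
a=cam("scene"); b=cam("side"); o=np.zeros((400,800,3),np.uint8)
o[:,:400]=cv2.resize(a["image"][210:390,270:450],(400,400),interpolation=cv2.INTER_CUBIC); o[:333,400:]=cv2.resize(b["image"][140:240,200:320],(400,333),interpolation=cv2.INTER_CUBIC); save(o,"fin2.png")
```

```text
[0.50641132 0.2960662  0.18684725] [0.30193469 0.62508919 0.43828141]
bar 606 ((499.9788818359375, 293.04833984375), (14.041815757751465, 41.62136459350586), 30.623733520507812)
```

View pics/fin2.png

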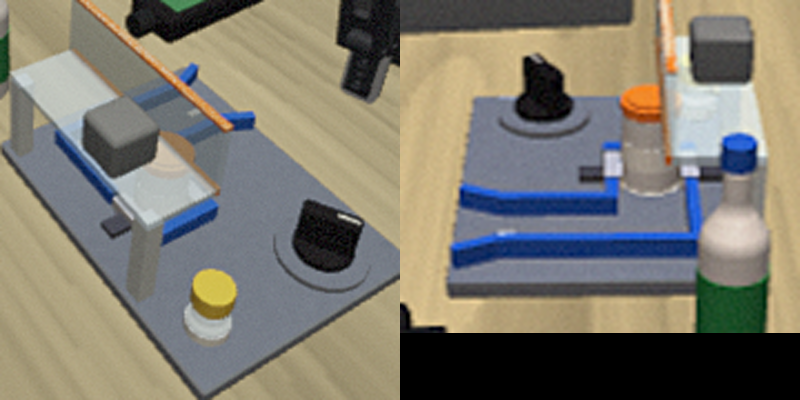

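The cup stands upright between the jaws (650,140), but the bar reads only about 1.04 rad, while the gripper turned to 1.27. It slipped in the pads or sprang back. I regrip along the bar with more force.

Run:
```python
from ik import *
plan([.5015,.2932,.0395],pose(-59.4,0),10,40)
```

```text
max shift 0.1400071426749364 turn 0.048
[[0.0, -0.0, -0.048, -0.001, -0.001, 0.14, 40], [0.0, -0.0, -0.048, -0.0, -0.001, 0.14, 40], [0.0, -0.0, -0.048, -0.0, -0.001, 0.14, 40], [0.0, -0.0, -0.048, -0.0, -0.001, 0.14, 40], [0.0, -0.0, -0.048, -0.0, -0.001, 0.14, 40]]
[[0.0, -0.0, -0.048, -0.0, -0.001, 0.14, 40], [0.0, -0.0, -0.048, -0.0, -0.001, 0.14, 40], [0.0, -0.0, -0.048, -0.0, -0.001, 0.14, 40], [0.0, -0.0, -0.048, -0.0, -0.001, 0.14, 40], [0.0, -0.0, -0.048, -0.0, -0.001, 0.14, 40]]
```

>>> play_rows(moves=[[[0,0,-0.048,-0.001,-0.001,0.14,40],[0,0,-0.048,0,-0.001,0.14,40],[0,0,-0.048,0,-0.001,0.14,40],[0,0,-0.048,0,-0.001,0.14,40],[0,0,-0.048,0,-0.001,0.14,40]]])

```text
time: 25.45
tool_pos: [0.5006, 0.2928, 0.1065]
tcp_rot: [-1.712, -2.631, 0.005]
wrist_force: [-0.7, -0.1, 0.1]
width: 0.466
grip_force: 0.0
```

>>> play_rows(moves=[[[0,0,-0.048,0,-0.001,0.14,40],[0,0,-0.048,0,-0.001,0.14,40],[0,0,-0.048,0,-0.001,0.14,40],[0,0,-0.048,0,-0.001,0.08,40],[0,0,-0.048,0,0,0,40]]])

```text
time: 25.87
tool_pos: [0.4989, 0.2919, 0.0556]
tcp_rot: [-1.549, -2.728, 0.009]
wrist_force: [0.9, 0.1, -0.5]
width: 0.467
grip_force: 0.0
```

```bash
python3 k.py; python3 -c "
from h import *
plan([.5015,.2932,.0405],pose(-59.4,0),2,40)"
```

```text
[ 4.860e-01  2.570e-01  1.964e+00  1.000e-03  9.280e-01 -5.200e-02] knob 1.0329492573459325 [0.49891054 0.29193239 0.05555536] [0.   0.03 0.05] [ 0.9  0.1 -0.5]
max shift 0.07649182962905253 turn 0.00812403840463596
[[-0.007, -0.001, 0.004, -0.001, 0.015, 0.075, 40], [-0.007, -0.001, 0.004, -0.001, 0.015, 0.075, 40]]
```

>>> play_rows(moves=[[[-0.007,-0.001,0.004,-0.001,0.015,0.07,40],[-0.007,-0.001,0.004,-0.001,0.015,0.07,40],[0,0,0,0,0,0,5],[0,0,0,0,0,0,5],[0,0,0,0,0,0,5]]], newtons=110)

```text
time: 26.28
tool_pos: [0.5012, 0.2929, 0.0455]
tcp_rot: [-1.559, -2.727, 0.002]
wrist_force: [-7.7, -5.6, 6.7]
width: 0.128
grip_force: 109.4
```

>>> play_rows(moves=[[[0,0,0,0,0,0,5],[0,0,0,0,0,0,5],[0,0,0,0,0,0,5]]])

```text
time: 26.53
tool_pos: [0.5011, 0.2928, 0.0455]
tcp_rot: [-1.559, -2.727, 0.002]
wrist_force: [-8.2, -5.5, 6.9]
width: 0.123
grip_force: 109.3
```

```bash
python3 k.py
```

```text
[ 0.486  0.27   1.969 -0.     0.903 -0.046] knob 1.0384613179698219 [0.50114654 0.29284622 0.04548198] [-0.97  1.58  0.1 ] [-8.2 -5.5  6.9]
```

>>> play_rows(moves=[[[0,0,0.15,0,0,0,5],[0,0,0.15,0,0,0,5],[0,0,0.1,0,0,0,5],[0,0,0,0,0,0,5]]])

```text
time: 26.87
tool_pos: [0.5011, 0.2928, 0.0455]
tcp_rot: [1.825, 2.557, -0.002]
wrist_force: [-9.4, -4.3, 7.4]
width: 0.128
grip_force: 109.5
```

```bash
python3 k.py
python3 - <<'E'
from h import *
a=cam("scene"); P=pts(a); V=a["image"].max(-1)
m=((V<75)&(np.linalg.norm(P[...,:2]-[.503,.295],axis=-1)<.03)&(P[...,2]>.052)&(P[...,2]<.064)); print("bar",m.sum(),cv2.minAreaRect((P[m][:,:2]*1000).astype(np.float32)) if m.any() else 0)
E
```

```text
[ 4.860e-01  2.700e-01  1.969e+00 -1.000e-03  9.040e-01  1.550e-01] knob 1.2394198548994138 [0.50105171 0.29279563 0.04552362] [-0.9   1.57  0.35] [-9.4 -4.3  7.4]
bar 121 ((509.0824890136719, 298.6216735839844), (23.686464309692383, 40.259483337402344), 37.223472595214844)
```

>>> play_rows(moves=[[[0,0,0.1,0,0,0,5],[0,0,0.1,0,0,0,5],[0,0,0,0,0,0,5]]])

```text
time: 27.17
tool_pos: [0.501, 0.2928, 0.0455]
tcp_rot: [1.949, 2.464, -0.002]
wrist_force: [-9.6, -5.7, 8.0]
width: 0.128
grip_force: 109.7
```

```bash
python3 k.py
```

```text
[ 4.860e-01  2.700e-01  1.969e+00 -1.000e-03  9.040e-01  2.550e-01] knob 1.3386280506709385 [0.50098218 0.29278551 0.04552936] [-0.94  1.57  0.63] [-9.6 -5.7  8. ]
```

>>> play_rows(moves=[[[0,0,0,0,0,0,40],[0,0,0,0,0,0,40],[0,0,0,0,0,0,40],[0,0,0,0,0,-0.1,40],[0,0,0,0,0,-0.2,40]]])

```text
time: 27.58
tool_pos: [0.503, 0.294, 0.0743]
tcp_rot: [1.949, 2.463, 0.005]
wrist_force: [-0.2, 0.0, 1.0]
width: 0.463
grip_force: 0.0
```

>>> play_rows(moves=[[[0,0,0,0,0,-0.3,40],[0,0,0,0,0,-0.3,40],[0,0,0,0,0,-0.3,40],[0,0,0,0,0,-0.2,40],[0,0,0,0,0,0,40]]])

```text
time: 28.0
tool_pos: [0.5078, 0.2966, 0.1935]
tcp_rot: [1.944, 2.457, 0.029]
wrist_force: [0.2, 0.6, 0.6]
width: 0.473
grip_force: 0.0
```

```bash
cat > b.py <<'E'
from h import *
w=cam("wrist"); P=pts(w); V=w["image"].max(-1)
m=((V<75)&(np.linalg.norm(P[...,:2]-[.502,.293],axis=-1)<.03)&(P[...,2]>.054)&(P[...,2]<.064)); print("bar",m.sum(),cv2.minAreaRect((P[m][:,:2]*1000).astype(np.float32)))
b=cam("side"); save(cv2.resize(b["image"][140:240,200:320],(600,500),interpolation=cv2.INTER_CUBIC),"fin3.png")
E
python3 b.py
```

```text
bar 576 ((500.1009826660156, 293.030517578125), (14.136277198791504, 41.29591369628906), 30.390254974365234)
```

Both releases settle at the same 1.04 rad. There the jaw spring balances the knob friction, so the jaws still press with roughly 5 N each. That is past the 0.9 rad limit, and the robot is clear, so I hand in.

```bash
python3 -c "
from h import *
print(bot.finish_job())"
```

```text
the job is handed in; nothing more can be done
None
```

I handed the job in with the orange-lidded cup upright at the seat against the end stop, both jaws closed on it and the arm clear; the result has not come back. The knob settled at about 1.04 rad after each release (0.9 needed, 1.2 to 1.3 aimed for), with jaw force estimated at about 5 N each but not measured. During the pick the gripper pressed on something at about 97 N on the wrist, probably the white-lidded cup's lid, which may count against the 40 N limit if the gripper's body made contact; both rack cups stayed in place.

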